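# Clear the sanding table's dust socket and sort its reducers

### The arm

A 6-joint arm with a two-finger parallel gripper is mounted at the origin on the work surface. World frame = base frame: x ahead of the robot, y to its left, z up, the work surface at z = 0. Lengths are in m, angles in rad, forces in N, time in s.
With the tool pointing down it reaches from about 0.425 to 0.95 m from the base axis. Payload 3.5 kg.
Tool frame: the origin (TCP) lies on the centre line of the jaws, within the pads' length; the fingertips stand 11 mm ahead of it and the grasp point (between the pads) lies 8 mm behind it; x points along the fingers, y is the direction in which the jaws open and shut, and the axes are right-handed (so a half turn about x gives the same grasp; the last joint's range is limited). The gripper opens to 85 mm and grips with 20 to 120 N. Pads are 22 mm wide; open, the fingers measure 114 mm over their backs; the gripper's body (76 mm by 85 mm) begins 54 mm behind the grasp point. The pads swing forward as they close: fully open they stand 13 mm farther back than shut.
Start: joints at [0.958, 0.286, 1.577, -0, 1.279, -0.15], TCP at [0.301, 0.604, 0.242] pointing down, gripper open.
Joint ranges: [-2.77, 2.77], [-0.9, 2.22], [0.21, 2.48], [-1.53, 4.67], [0.24, 2.81], [-2.84, 2.84]. Speed limits (rad/s): [2.79, 2.79, 3.14, 3.14, 3.14, 3.14].

### API

Orientations are given as a unit quaternion [x, y, z, w].
In Python, from plant import ctrl gives the robot as it stands. The module is installed in compiled form; this text tells all that it offers.
- The arm moves only by the tool drive_tool, never from a script. Its argument "series" is a list of rows, each a list of 2 entries, a list of its own where there are three numbers: the shift along the tool's x, y, z in units of 50 mm (1.0 is 50 mm), then the turn, a rotation vector about the tool's x, y, z in degrees. A call has 1 to 5 rows; each row shifts and turns the pose as measured when the row begins, along the tool's axes as they then stand; what a row does not reach is not made up. A row lasts 1/10 s, in which the tool goes at most 50 mm and 8.59 degrees, less where a joint would pass 70% of its speed; a pose out of reach is approached as far as the arm can. A call is refused whole if a number of a shift passes 1 or a number of a turn 8.59, either way. A call with a gripper value outside its range is refused whole. "grip" is the gripper's target within -1 to 1 (fully open at 1, half-way at 0, shut at -1), set as the call begins (left out, the last holds). The fingers move at their own pace and stop on an object; "newtons" is the grip in N (left out, the last holds). Time passes only in rows, so rows that do not move let the fingers close. It gives the time, the measured TCP pose, the force and the opening at its end, in the units of the state.
- ctrl.get_state(): the state, without advancing time (a new reading comes with each control period).
- ctrl.read_camera(name): name is "side" or "top"; returns a dict with "img" (384x512x3 uint8, red, green, blue), "camera_matrix" (3x3 intrinsics, pixels), "R" (3x3) and "t" (3): a world point X has camera coordinates R X + t. Camera axes: x right, y down, z forward; pixel columns grow to the right and rows downward; lengths in m; the calibration is good to about 2 mm. A picture is of the moment at which its call begins. There is no depth.
- ctrl.sign_off(): hands the job in, once; it reports no verdict.
The state is a dict: "time": time; "qpos": joint angles; "dq": joint speeds; "joint_efforts": joint torques, N m; "eef_pos": TCP position; "tcp_rot": TCP orientation; "contact_force": force on the tool from outside, world axes, zero at the start; "wrist_torque": the same for the moment, N m; "opening": opening from 0.0 (shut) to 1.0 (fully open).
Only numpy, scipy, OpenCV 4.12 (cv2) and the standard library are available. Lean on these libraries where they do the work, as an engineer would, in place of code of your own. Each camera call takes 0.05 s, during which the arm holds its last target.

### The job

The big hose is to go on the sanding table's dust socket, which is blocked by three hose reducers pushed tightly into one another. Pull them all out of the socket and out of each other, and stand each one upright, neck up, in the plywood box of its size: the smallest reducer in the smallest box, the middle one in the middle box, the largest in the largest. Leave the workpiece, the flask and the sanding block where they are.

Things in the scene. Friction and masses are not known exactly. Their poses are not given: they have to be found in the camera images.
- small_mid (a point): Centre of the small hose reducer: grey plastic, hollow, 87 mm long, 50 g; z runs along its axis to the neck end. From the bottom: plug 40 mm long, tapering from 35 to 32 mm across at its tip; flange 46 mm across, 5 thick; neck 42 mm long, 30 mm across (grasp here), bore 22. Its plug is pushed home and gripped by a rubber lip: a straight pull of 4 to 6 N (plus weight) frees it from the medium one, easing as it slides out 40 mm.
- medium_mid (a point): Centre of the medium hose reducer: grey plastic, hollow, 87 mm long, 90 g; z runs along its axis to the neck end. From the bottom: plug 40 mm long, tapering from 51 to 48 mm across at its tip; flange 62 mm across, 5 thick; neck 42 mm long, 46 mm across (grasp here), bore 38. Its plug is pushed home and gripped by a rubber lip: a straight pull of 7 to 10 N frees it from the large one, easing as it slides out 40 mm.
- large_mid (a point): Centre of the large hose reducer: grey plastic, hollow, 87 mm long, 140 g; z runs along its axis to the neck end. From the bottom: plug 40 mm long, tapering from 70 to 67 mm across at its tip; flange 80 mm across, 5 thick; neck 42 mm long, 62 mm across (grasp here), bore 54. Its plug is pushed home and gripped by a rubber lip: a straight pull of 9 to 14 N frees it from the socket, easing as it slides out 40 mm.
- socket_mouth (a point): Centre of the mouth of the fixed black dust socket, a tube 83 mm across, bore 73; z points out along its axis, leaning 30 degrees from vertical, roughly to the robot. On this axis stand the large reducer (plug in the socket), the medium one (in the large one's neck) and the small one (in the medium one's). 47 mm of each shows: flange, then neck; the neck tops are 47, 94 and 141 mm out from the mouth.
- sander: Sanding table, fixed: grey suction box 260 (x) x 340 (y) x 100 mm high with a slotted top; origin at the centre of its underside, z up. A sloped hood 150 mm wide juts 125 mm out of its -x side and carries the dust socket.
- box_small: The small box: square open plywood box for the small reducer, fixed to the bench, 66 mm inside, 78 mm outside, 36 mm high, floor and walls 6 mm thick; origin at the centre of its underside on the bench, z up, x and y along its sides.
- box_medium: The medium box: square open plywood box for the medium reducer, fixed to the bench, 82 mm inside, 94 mm outside, 36 mm high, floor and walls 6 mm thick; origin at the centre of its underside on the bench, z up, x and y along its sides.
- box_large: The large box: square open plywood box for the large reducer, fixed to the bench, 100 mm inside, 112 mm outside, 36 mm high, floor and walls 6 mm thick; origin at the centre of its underside on the bench, z up, x and y along its sides.
- workpiece: Bystander: half-sanded wooden part, 70 x 190 x 44 mm, lying on the sanding table's top; origin at the centre of its underside.
- flask: Bystander: black vacuum flask, 70 mm across, 205 mm tall, standing on the bench; origin at the centre of its underside.
- sanding_block: Bystander: cork-faced wooden sanding block, 115 x 62 x 34 mm, lying on the bench; origin at the centre of its underside.
Not all that is in view belongs to the job. Leave any black or pink look-alike of the box_medium alone.

How it is judged:
By the outcome, as a careful person would: the job done as asked, in the order asked, and still so for the second after the job is handed in, with the robot touching nothing.
It also fails if it takes over 72 s, if anything falls off the work surface, if the arm or the gripper's body presses on something with over 40 N, if the wrist force passes 120 N, or if a joint passes its speed limit or range.

## Working session

There is one attempt and no reset: what is moved stays moved. The work goes in short steps, Python scripts to look and compute and a tool call to move; the robot and the scene stay as the last step left them, time stands still between calls to the robot, and variables do not carry over. Pictures are saved under pics/ and viewed, and the job is handed in when it is done.

Besides the shell and the picture viewer there is one more tool, called after "Emit:" by a JSON object that holds its "api" and its "payload". drive_tool: Moves the arm, as the interface text tells. Its arguments: {"type":"object","properties":{"series":{"type":"array"},"grip":{"type":"number"},"newtons":{"type":"number"}},"required":["series"]}

```bash
mkdir -p pics; cat > h.py <<'E'
import numpy as np,cv2
from plant import ctrl
E
python3 - <<'E'
from h import *
s=ctrl.get_state()
for k,v in s.items(): print(k,np.round(v,3))
for n in("side","top"):
    c=ctrl.read_camera(n); np.savez(f'{n}0.npz',**c)
    cv2.imwrite(f'pics/{n}0.png',c['img'][:,:,::-1])
    print(n,c['camera_matrix'],c['R'],c['t'],-np.array(c['R']).T@c['t'])
E
```

```text
time 0.0
qpos [ 0.958  0.287  1.578 -0.     1.279 -0.15 ]
dq [ 0.     0.    -0.001  0.001  0.001  0.002]
joint_efforts [-1.0000e-03 -4.0598e+01 -2.9263e+01 -0.0000e+00  6.0000e-03 -0.0000e+00]
eef_pos [0.301 0.603 0.241]
tcp_rot [ 0.161  0.689 -0.163  0.688]
contact_force [ 0.919  0.078 -0.573]
wrist_torque [-0.056  0.03   0.033]
opening 1.005
side [[394.21497096   0.         259.36611418]
 [  0.         394.21497096 187.30787812]
 [  0.           0.           1.        ]] [[-0.99884973 -0.04550729  0.01510947]
 [-0.04068595  0.63760313 -0.76928987]
 [ 0.02537445 -0.76901973 -0.63872122]] [0.5454056  0.22097559 1.11624889] [0.52544464 0.74234261 0.87472535]
top [[374.48596165   0.         257.35677822]
 [  0.         374.48596165 182.82581646]
 [  0.           0.           1.        ]] [[-7.61243845e-03 -9.99970845e-01  5.99965343e-04]
 [-9.82069324e-01  7.36313771e-03 -1.88376291e-01]
 [ 1.88366381e-01 -2.02321048e-03 -9.82096743e-01]] [-0.11732478  0.59108203  1.02051507] [ 0.38735967 -0.11960887  1.11366076]
```

View pics/side0.png

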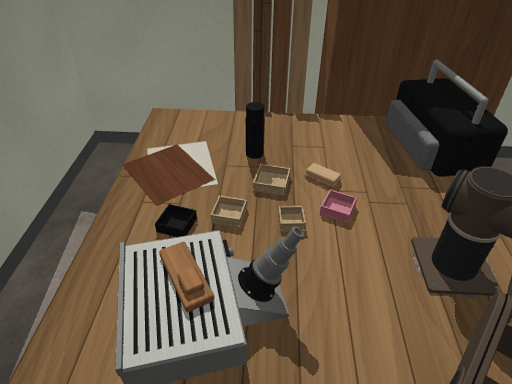

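View pics/top0.png

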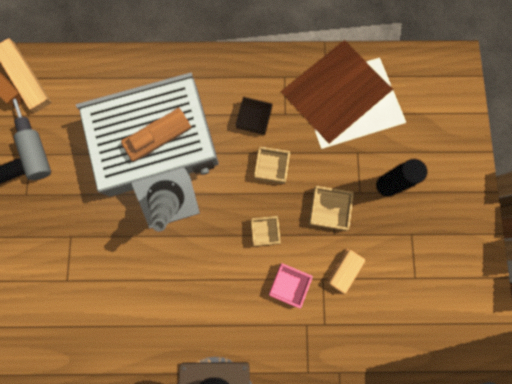

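The plywood boxes in the top view are small (265,231), medium (272,165) and large (331,208). The black box (254,116) and the pink box (291,286) are the look-alikes. The reducer stack runs from the socket at about (165,190) to its tip at (158,225). I'll enlarge both views to confirm.

```bash
python3 - <<'E'
import cv2
a=cv2.imread('pics/top0.png')
cv2.imwrite('pics/top0c.png',cv2.resize(a[90:320,120:370],None,fx=3,fy=2.6*3/2.6,interpolation=cv2.INTER_CUBIC)[:600] if 0 else cv2.resize(a[95:315,120:370],(680,598),interpolation=cv2.INTER_CUBIC))
b=cv2.imread('pics/side0.png')
cv2.imwrite('pics/side0c.png',cv2.resize(b[160:330,200:360],(564,600),interpolation=cv2.INTER_CUBIC))
E
```

```text
(no output)
```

View pics/top0c.png

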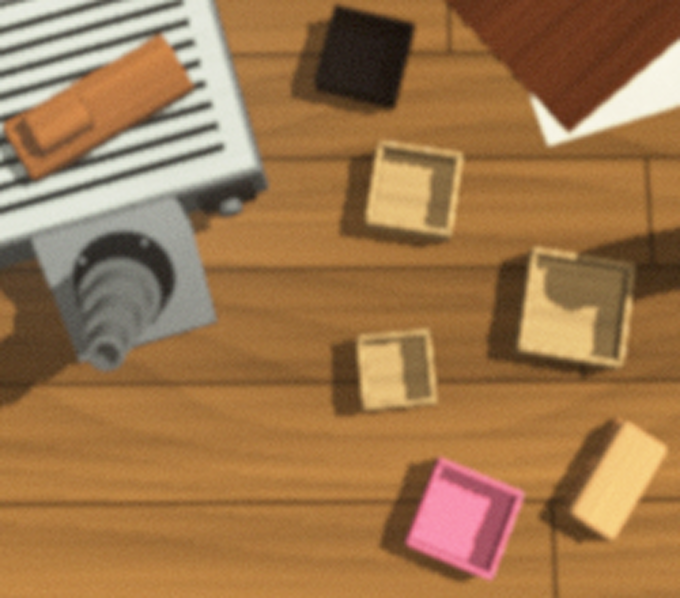

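View pics/side0c.png

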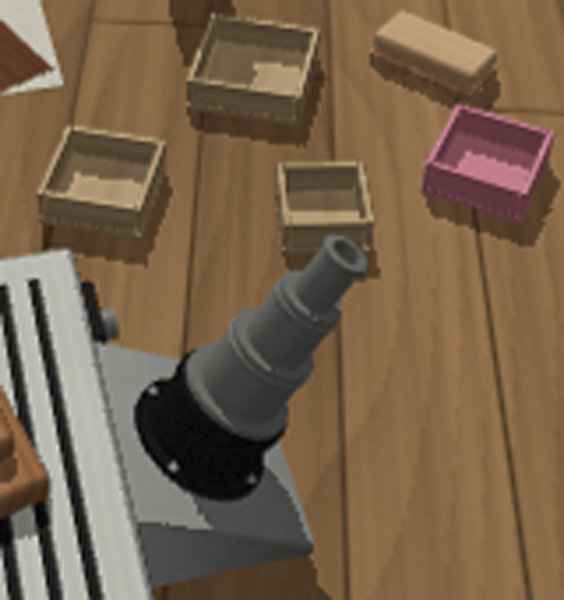

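```bash
python3 - <<'E'
import cv2,numpy as np
a=cv2.imread('pics/top0.png'); b=cv2.imread('pics/side0.png')
def en(im):
    l=cv2.cvtColor(im,cv2.COLOR_BGR2LAB); l[:,:,0]=cv2.createCLAHE(3,(2,2)).apply(l[:,:,0]); return cv2.cvtColor(l,cv2.COLOR_LAB2BGR)
A=cv2.resize(en(a[165:240,130:200]),None,fx=8,fy=8,interpolation=cv2.INTER_CUBIC)
B=cv2.resize(en(b[220:306,225:315]),None,fx=6,fy=6,interpolation=cv2.INTER_CUBIC)
for im,f in((A,8),(B,6)):
    for i in range(0,im.shape[1],10*f): cv2.line(im,(i,0),(i,8),(0,255,0),1)
    for i in range(0,im.shape[0],10*f): cv2.line(im,(0,i),(8,i),(0,255,0),1)
cv2.imwrite('pics/tA.png',A);cv2.imwrite('pics/sB.png',B)
E
```

```text
(no output)
```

View pics/tA.png

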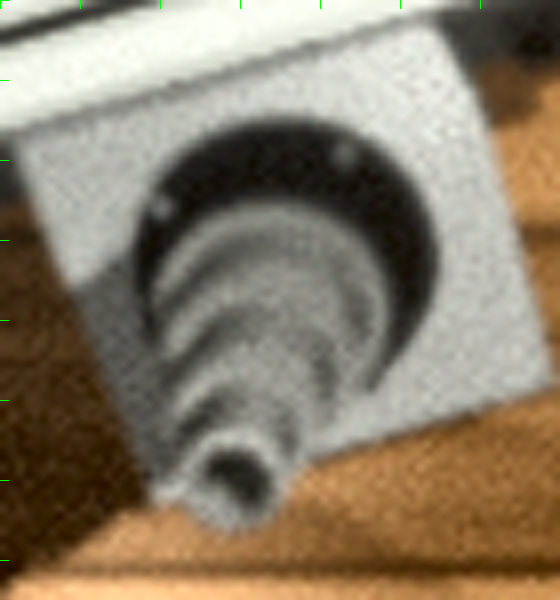

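View pics/sB.png

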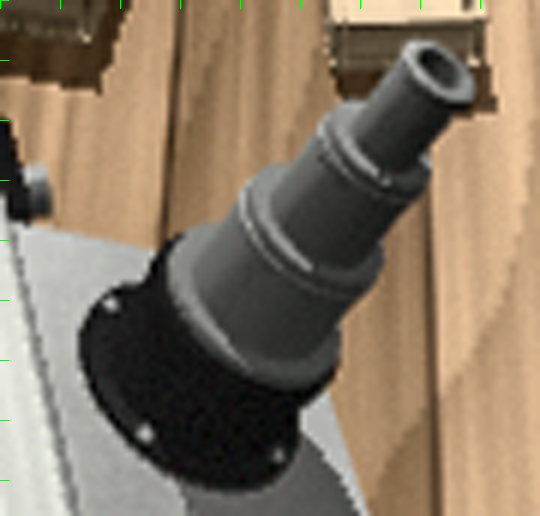

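```bash
cat >> h.py <<'E'
def cam(n,k=0):
    c=np.load(f'{n}{k}.npz'); return c['camera_matrix'],c['R'],c['t']
def ray(n,uv):
    K,R,t=cam(n); d=R.T@np.linalg.solve(K,[uv[0],uv[1],1.]); return -R.T@t,d/np.linalg.norm(d)
def onz(n,uv,z):
    o,d=ray(n,uv); return o+d*(z-o[2])/d[2]
def proj(n,X):
    K,R,t=cam(n); p=K@(R@np.asarray(X,float)+t); return p[:2]/p[2]
def tri(ut,us):
    o1,d1=ray('top',ut);o2,d2=ray('side',us)
    s=np.linalg.lstsq(np.c_[d1,-d2],o2-o1,rcond=None)[0]
    p,q=o1+s[0]*d1,o2+s[1]*d2; return (p+q)/2,np.linalg.norm(p-q)
E
python3 - <<'E'
from h import *
T=lambda x,y:(130-.44+x/8,165-.44+y/8); S=lambda x,y:(225-.42+x/6,220-.42+y/6)
tip,g=tri(T(235,480),S(438,75)); print('tip',tip,g)
def nrm(n,a,b): 
    _,p=ray(n,a);_,q=ray(n,b); v=np.cross(p,q); return v/np.linalg.norm(v)
n1=nrm('top',T(235,480),T(287,265)); n2=nrm('side',S(440,70),S(260,306))
d=np.cross(n1,n2); d/=np.linalg.norm(d); d*=np.sign(d[2]); print('axis',d,np.degrees(np.arccos(d[2])))
print('mouth',tip-.141*d, 'az',np.degrees(np.arctan2(d[1],d[0])))
for k in (0,5,47,52,94,99,141):
    X=tip-(.141-k/1e3)*d; a=proj('top',X);b=proj('side',X); print(k,(a-[129.56,164.56])*8,(b-[224.58,219.58])*6)
C=dict(small=[(357,338),(430,329),(437,402),(365,411)],medium=[(380,143),(463,153),(452,238),(366,227)],large=[(535,247),(636,262),(622,369),(517,350)])
for n,c in C.items():
    P=np.array([onz('top',(119.5+x/2.72,94.5+y/2.718),.036) for x,y in c])
    print(n,P.mean(0).round(4),[round(np.linalg.norm(P[i]-P[i-1])*1e3) for i in range(4)],'yaw',[round(np.degrees(np.arctan2(*(P[(i+1)%4]-P[i])[1::-1]))%90,1) for i in range(4)])
E
```

```text
tip [0.45812037 0.11254363 0.22391261] 0.002029587923802167
axis [-0.46651    -0.14778526  0.87208253] 29.298448208087482
mouth [0.52389828 0.13338135 0.10094897] az -162.4223681307006
0 [274.3343616  318.11240929] [251.88307184 315.17488225]
5 [273.09680151 323.23270803] [257.96965297 307.19122009]
47 [262.22842283 368.1996927 ] [310.25924872 238.60387061]
52 [260.87542677 373.79759784] [316.62606012 230.2526353 ]
94 [248.96864034 423.06090549] [371.35138713 158.47037968]
99 [247.48327023 429.20649691] [378.01823688 149.72558931]
141 [234.38179616 483.4127222 ] [435.35354214  74.5198708 ]
small [ 0.4549 -0.1442  0.036 ] [77, 78, 77, 76] yaw [np.float64(6.6), np.float64(4.5), np.float64(6.6), np.float64(6.0)]
medium [ 0.6493 -0.1661  0.036 ] [95, 92, 96, 93] yaw [np.float64(82.4), np.float64(81.5), np.float64(82.1), np.float64(80.4)]
large [ 0.5204 -0.3368  0.036 ] [113, 109, 116, 112] yaw [np.float64(80.9), np.float64(79.5), np.float64(79.3), np.float64(78.2)]
```

The measured lean is 29.3° against the given 30°, and the box rims come out at 77, 94 and 112 mm, which matches their sizes. Next I'll write a planner helper and make the first move, which will also give me data on the kinematics.

```bash
cat >> h.py <<'E'
from scipy.spatial.transform import Rotation as Ro
import json,sys
TIP=np.array([.4581,.1125,.2239]); D=np.array([-.476,-.151,.866]); D/=np.linalg.norm(D)
MOUTH=TIP-.141*D
def log():
    s=ctrl.get_state()
    r=list(map(float,s['qpos']))+list(map(float,s['eef_pos']))+list(map(float,s['tcp_rot']))
    open('log.txt','a').write(json.dumps(r)+'\n'); return s
def fr(x,y):
    x=np.array(x,float);x/=np.linalg.norm(x);y=np.array(y,float);y-=x*(x@y);y/=np.linalg.norm(y)
    return Ro.from_matrix(np.c_[x,y,np.cross(x,y)])
def plan(pos,rot,n=5,vmax=.05,amax=8.5):
    """rows (tool frame) from now to pos, rot"""
    s=log(); p=np.array(s['eef_pos']);R=Ro.from_quat(s['tcp_rot'])
    pos=np.array(pos)
    print('t%.2f'%s['time'],'p',p.round(4),'x',R.as_matrix()[:,0].round(3),'y',R.as_matrix()[:,1].round(3),'F',np.round(s['contact_force'],1),'op',round(s['opening'],3),'q',np.round(s['qpos'],2))
    rows=[]
    for i in range(n):
        dp=pos-p; rv=(R.inv()*rot).as_rotvec(degrees=True)
        m=max(1,np.ceil(np.linalg.norm(dp)/vmax-.05),np.ceil(np.linalg.norm(rv)/amax-.05))
        a=np.round(R.inv().apply(dp/m)/.05,2); b=np.round(rv/m,1)
        rows.append([a.tolist(),b.tolist()])
        p=p+R.apply(a*.05); R=R*Ro.from_rotvec(b,degrees=True)
        if m==1: break
    print(json.dumps(rows)); print('left mm,deg',((pos-p)*1e3).round(1),(R.inv()*rot).magnitude()*57.3)
E
python3 - <<'E'
from h import *
s=log(); M=Ro.from_quat(s['tcp_rot']).as_matrix(); print(M.round(3))
y=np.cross([0,0,1],D); print('want y',y/np.linalg.norm(y))
E
```

```text
[[-0.001  0.446  0.895]
 [-0.002  0.895 -0.446]
 [-1.    -0.002 -0.   ]]
want y [ 0.302377   -0.95318841  0.        ]
```

```bash
python3 - <<'E'
from h import *
plan([.45,.10,.34],fr([0,0,-1],[-.302,.953,0]))
E
```

```text
t0.10 p [0.301  0.6035 0.241 ] x [-0.001 -0.002 -1.   ] y [ 0.446  0.895 -0.002] F [-0.2  1.4  0.3] op 1.002 q [ 0.96  0.29  1.58 -0.    1.28 -0.15]
[[[-0.18, -0.7, 0.65], [-4.0, -0.0, 0.0]], [[-0.18, -0.74, 0.6], [-4.0, -0.0, 0.0]], [[-0.18, -0.78, 0.55], [-4.0, -0.0, 0.0]], [[-0.18, -0.82, 0.49], [-4.0, -0.0, 0.0]], [[-0.18, -0.85, 0.43], [-4.0, -0.0, 0.0]]]
left mm,deg [  81.4 -274.8   53.6] 24.10260592038168
```

Emit:
{"api": "drive_tool", "payload": {"series": [[[-0.18,-0.7,0.65],[-4,0,0]],[[-0.18,-0.74,0.6],[-4,0,0]],[[-0.18,-0.78,0.55],[-4,0,0]],[[-0.18,-0.82,0.5],[-4,0,0]],[[-0.18,-0.85,0.43],[-4,0,0]]], "grip": 1, "newtons": 40}}

```text
time: 0.6
eef_pos: [0.3687, 0.3709, 0.28]
tcp_rot: [0.028, 0.71, -0.036, 0.703]
contact_force: [0.9, 0.0, 0.8]
opening: 1.002
```

```bash
python3 - <<'E'
from h import *
plan([.45,.10,.34],fr([0,0,-1],[-.302,.953,0]))
E
```

```text
t0.60 p [0.3687 0.3709 0.28  ] x [-0.01 -0.01 -1.  ] y [ 0.09   0.996 -0.011] F [0.9 0.  0.8] op 1.002 q [ 0.6  -0.07  1.9  -0.    1.33 -0.88]
[[[-0.19, -0.88, 0.35], [-3.8, -0.1, 0.1]], [[-0.2, -0.9, 0.29], [-3.8, -0.1, 0.1]], [[-0.2, -0.91, 0.23], [-3.8, -0.1, 0.1]], [[-0.19, -0.93, 0.17], [-3.8, -0.1, 0.1]], [[-0.2, -0.94, 0.11], [-3.8, -0.1, 0.1]]]
left mm,deg [ 13.6 -44.9   9.9] 3.7650066440899215
```

Emit:
{"api": "drive_tool", "payload": {"series": [[[-0.19,-0.88,0.35],[-3.8,0,0]],[[-0.2,-0.9,0.29],[-3.8,0,0]],[[-0.2,-0.9,0.23],[-3.8,0,0]],[[-0.2,-0.93,0.17],[-3.8,0,0]],[[-0.2,-0.94,0.11],[-3.8,0,0]]]}}

```text
time: 1.1
eef_pos: [0.4369, 0.1366, 0.3306]
tcp_rot: [-0.094, 0.706, 0.087, 0.697]
contact_force: [0.6, -0.1, -0.3]
opening: 1.004
```

```bash
python3 - <<'E'
from h import *
from scipy.optimize import least_squares
log()
L=np.array([json.loads(l) for l in open('log.txt')])
q=L[:,:6];r=np.hypot(L[:,6],L[:,7]);z=L[:,8]
def fk(v,q):
    h,a,L1,L2,L3=v; s1=q[:,1];s2=s1+q[:,2];s3=s2+q[:,4]
    return a+L1*np.sin(s1)+L2*np.sin(s2)+L3*np.sin(s3), h+L1*np.cos(s1)+L2*np.cos(s2)+L3*np.cos(s3)
def f(v):
    R,Z=fk(v,q); return np.r_[R-r,Z-z, .05*(v-[.3,0,.45,.45,.25])]
o=least_squares(f,[.3,0,.45,.45,.25]); print(o.x,np.abs(o.fun[:-5]).max())
print(q[-1].round(3),L[-1,6:9])
E
```

```text
[0.27088968 0.02072886 0.43032017 0.55621426 0.28045618] 0.0011745337435259406
[ 0.086 -0.26   1.97  -0.01   1.445 -1.741] [0.43693733 0.13661337 0.3305591 ]
```

```bash
cat > kin.py <<'E'
from h import *
from scipy.optimize import least_squares
def fk(v,q):
    h,a,L1,L2,L3,b=v; s1=q[:,1];s2=s1+q[:,2];s3=s2+q[:,4]
    R,Z=a+L1*np.sin(s1)+L2*np.sin(s2)+L3*np.sin(s3), h+L1*np.cos(s1)+L2*np.cos(s2)+L3*np.cos(s3)
    c,s=np.cos(q[:,0]),np.sin(q[:,0])
    return np.c_[R*c-b*s,R*s+b*c,Z]
def fit():
    L=np.array([json.loads(l) for l in open('log.txt')])
    q=L[:,:6]
    p0=np.array([.3,0,.45,.45,.25,.1])
    o=least_squares(lambda v:np.r_[(fk(v,q)-L[:,6:9]).ravel(),.01*(v-p0)],p0)
    return o.x,np.abs(o.fun[:-6]).max()
if __name__=='__main__':
    print(fit()); 
    plan([.435,.10,.335],fr(-D,[-.302,.953,0]))
E
python3 kin.py
```

```text
(array([2.83866345e-01, 1.82569808e-04, 4.36446782e-01, 5.68016940e-01,
       2.96534852e-01, 1.00119126e-01]), np.float64(0.0016154618579116153))
t1.10 p [0.4369 0.1366 0.3306] x [-0.012 -0.011 -1.   ] y [-0.255  0.967 -0.008] F [ 0.6 -0.1 -0.3] op 1.004 q [ 0.09 -0.26  1.97 -0.01  1.44 -1.74]
[[[-0.02, -0.17, -0.06], [-0.7, -7.7, 0.3]], [[-0.03, -0.18, -0.05], [-0.6, -7.7, 0.3]], [[-0.04, -0.17, -0.05], [-0.7, -7.7, 0.3]], [[-0.04, -0.17, -0.05], [-0.6, -7.7, 0.3]]]
left mm,deg [-0.1 -0.3 -0.1] 0.058795971900575394
```

```bash
python3 - <<'E'
from h import *
plan(TIP+.045*D,fr(-D,[-.302,.953,0]))
E
```

```text
t1.10 p [0.4369 0.1366 0.3306] x [-0.012 -0.011 -1.   ] y [-0.255  0.967 -0.008] F [ 0.6 -0.1 -0.3] op 1.004 q [ 0.09 -0.26  1.97 -0.01  1.44 -1.74]
[[[0.34, -0.15, -0.04], [-0.7, -7.7, 0.3]], [[0.33, -0.15, -0.08], [-0.6, -7.7, 0.3]], [[0.32, -0.15, -0.13], [-0.7, -7.7, 0.3]], [[0.29, -0.14, -0.17], [-0.6, -7.7, 0.3]]]
left mm,deg [ 0.2  0.1 -0.2] 0.058795971900575394
```

Emit:
{"api": "drive_tool", "payload": {"series": [[[0.34,-0.15,-0.04],[-0.7,-7.7,0.3]],[[0.33,-0.15,-0.08],[-0.6,-7.7,0.3]],[[0.32,-0.15,-0.13],[-0.7,-7.7,0.3]],[[0.3,-0.14,-0.17],[-0.6,-7.7,0.3]]]}}

```text
time: 1.5
eef_pos: [0.4436, 0.0993, 0.267]
tcp_rot: [-0.076, 0.482, 0.129, 0.863]
contact_force: [-0.7, 0.1, 0.2]
opening: 0.999
```

```bash
python3 - <<'E'
from h import *
plan(TIP+.045*D,fr(-D,[-.302,.953,0]))
E
```

```text
t1.50 p [0.4436 0.0993 0.267 ] x [ 0.503  0.149 -0.852] y [-0.296  0.955 -0.007] F [-0.7  0.1  0.2] op 0.999 q [-0.12 -0.57  2.36  0.28  0.86 -2.12]
[[[0.02, 0.16, -0.12], [-0.1, 1.6, 0.5]]]
left mm,deg [-0.2  0.1 -0. ] 0.07271226755393038
```

Emit:
{"api": "drive_tool", "payload": {"series": [[[0.02,0.16,-0.12],[-0.1,1.6,0.5]],[[0,0,0],[0,0,0]]]}}

```text
time: 1.7
eef_pos: [0.4313, 0.1047, 0.255]
tcp_rot: [-0.074, 0.5, 0.131, 0.853]
contact_force: [0.7, -0.8, 0.8]
opening: 0.997
```

```bash
cat >> h.py <<'E'
def shot(n,name,crop,f,pts=()):
    c=ctrl.read_camera(n); im=c['img'][:,:,::-1].copy(); x0,y0,x1,y1=crop
    im=cv2.resize(im[y0:y1,x0:x1],None,fx=f,fy=f,interpolation=cv2.INTER_CUBIC)
    for p in pts:
        u=(proj(n,p)-[x0-.5,y0-.5])*f; cv2.circle(im,tuple(int(v) for v in u),3,(0,0,255),1)
    cv2.imwrite(f'pics/{name}.png',im)
E
python3 - <<'E'
from h import *
plan(TIP+.045*D,fr(-D,[-.302,.953,0]))
s=ctrl.get_state();p=np.array(s['eef_pos'])
shot('side','s1',(200,140,360,290),4,[p,TIP,MOUTH]);shot('top','t1',(100,120,240,270),4,[p,TIP,MOUTH])
a=cv2.imread('pics/s1.png');b=cv2.imread('pics/t1.png')
cv2.imwrite('pics/c1.png',cv2.resize(np.hstack([a,np.vstack([b])[:600]]),None,fx=.66,fy=.66))
E
```

```text
t1.70 p [0.4313 0.1047 0.255 ] x [ 0.465  0.149 -0.873] y [-0.297  0.955  0.005] F [ 0.7 -0.8  0.8] op 0.997 q [-0.1  -0.58  2.37  0.25  0.89 -2.09]
[[[-0.09, -0.01, 0.17], [-0.4, -0.7, -0.1]]]
left mm,deg [ 0.2 -0.  -0.2] 0.037212428368770124
```

View pics/c1.png

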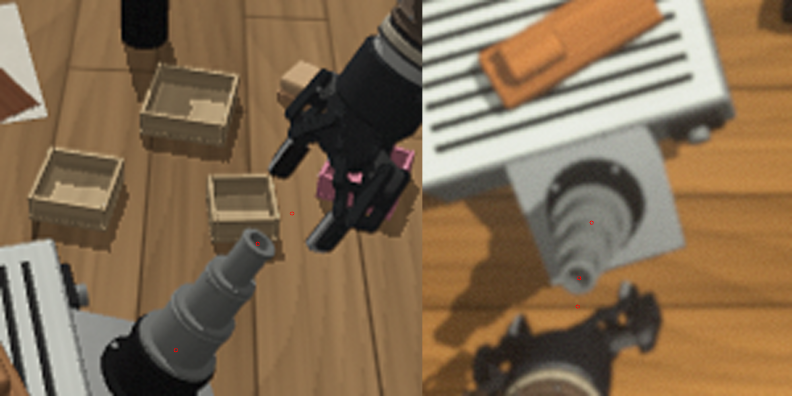

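```bash
python3 - <<'E'
from h import *
plan(TIP-.022*D,fr(-D,[-.302,.953,0]),vmax=.02)
E
```

```text
t1.80 p [0.4323 0.105  0.256 ] x [ 0.466  0.15  -0.872] y [-0.299  0.954  0.004] F [ 0.3 -0.4 -0.5] op 1.0 q [-0.1  -0.57  2.37  0.26  0.88 -2.09]
[[[0.32, -0.0, 0.04], [-0.1, -0.2, -0.0]], [[0.31, -0.0, 0.04], [-0.1, -0.1, -0.0]], [[0.32, -0.01, 0.04], [-0.0, -0.2, -0.0]], [[0.31, -0.0, 0.03], [-0.1, -0.1, -0.1]]]
left mm,deg [ 0.3 -0.1 -0. ] 0.049140903793775254
```

Emit:
{"api": "drive_tool", "payload": {"series": [[[0.32,0,0.04],[-0.1,-0.2,0]],[[0.32,0,0.04],[-0.1,-0.2,0]],[[0.32,0,0.04],[0,-0.2,0]],[[0.32,0,0.03],[-0.1,0,0]],[[0,0,0],[0,0,0]]]}}

```text
time: 2.3
eef_pos: [0.4809, 0.1206, 0.2179]
tcp_rot: [-0.08, 0.488, 0.135, 0.859]
contact_force: [-1.0, 0.8, -0.1]
opening: 1.0
```

```bash
python3 - <<'E'
from h import *
plan(TIP-.022*D,fr(-D,[-.302,.953,0]),vmax=.02)
E
```

```text
t2.30 p [0.4809 0.1206 0.2179] x [ 0.488  0.154 -0.859] y [-0.31   0.951 -0.006] F [-1.   0.8 -0.1] op 1.0 q [-0.05 -0.38  2.33  0.28  0.71 -2.1 ]
[[[0.09, -0.01, -0.36], [0.6, 0.8, 0.0]]]
left mm,deg [ 0.  -0.1  0.1] 0.04251058584258331
```

Emit:
{"api": "drive_tool", "payload": {"series": [[[0.05,0,-0.18],[0.3,0.4,0]],[[0.05,0,-0.18],[0.3,0.4,0]],[[0,0,0],[0,0,0]]]}}

```text
time: 2.6
eef_pos: [0.4704, 0.1174, 0.2079]
tcp_rot: [-0.077, 0.493, 0.133, 0.856]
contact_force: [-0.7, 0.1, -1.3]
opening: 0.999
```

```bash
python3 - <<'E'
from h import *
plan(TIP-.022*D,fr(-D,[-.302,.953,0]),vmax=.02)
E
```

```text
t2.60 p [0.4704 0.1174 0.2079] x [ 0.478  0.151 -0.865] y [-0.304  0.953 -0.002] F [-0.7  0.1 -1.3] op 0.999 q [-0.06 -0.4   2.35  0.28  0.71 -2.1 ]
[[[0.03, -0.02, -0.07], [0.1, 0.1, 0.0]]]
left mm,deg [ 0.1  0.1 -0. ] 0.07142134331721153
```

Emit:
{"api": "drive_tool", "payload": {"series": [[[0.03,-0.02,-0.07],[0,0,0]],[[0,0,0],[0,0,0]],[[0,0,0],[0,0,0]],[[0,0,0],[0,0,0]],[[0,0,0],[0,0,0]]], "grip": -1, "newtons": 40}}

```text
time: 3.1
eef_pos: [0.4683, 0.1151, 0.2064]
tcp_rot: [-0.077, 0.492, 0.132, 0.857]
contact_force: [1.1, -0.2, 0.0]
opening: 0.34
```

```bash
python3 - <<'E'
from h import *
plan(TIP+.05*D,fr(-D,[-.302,.953,0]),vmax=.01)
shot('side','s2',(200,140,360,290),4,[TIP,MOUTH])
E
```

```text
t3.10 p [0.4683 0.1151 0.2064] x [ 0.481  0.15  -0.863] y [-0.303  0.953 -0.003] F [ 1.1 -0.2  0. ] op 0.34 q [-0.06 -0.4   2.36  0.28  0.7  -2.11]
[[[-0.2, 0.0, 0.0], [0.0, 0.0, 0.0]], [[-0.2, 0.0, 0.0], [0.0, 0.1, 0.0]], [[-0.2, 0.0, -0.0], [0.0, 0.0, 0.0]], [[-0.2, 0.0, -0.0], [0.0, 0.1, 0.0]], [[-0.2, 0.0, -0.0], [0.0, 0.0, 0.0]]]
left mm,deg [-10.   -2.6  17.6] 0.21269767382707852
```

View pics/s2.png

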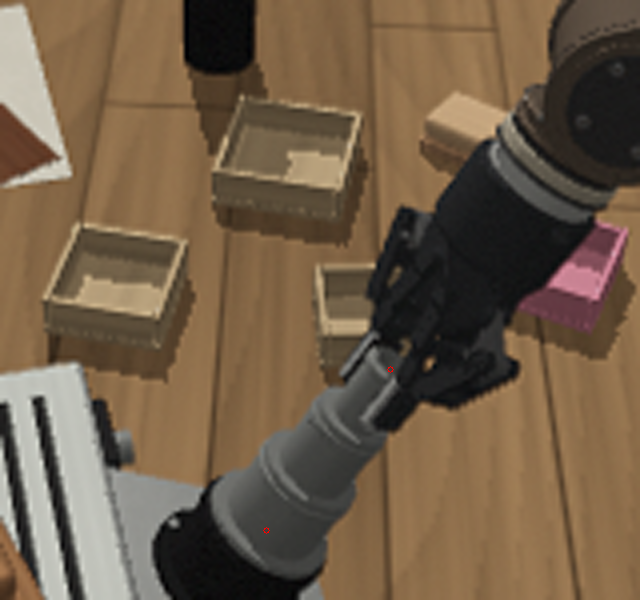

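The fingers hold the small neck with the opening at 29 mm, as expected. Next is a slow pull along the axis.

Emit:
{"api": "drive_tool", "payload": {"series": [[[-0.06,0,0],[0,0,0]],[[-0.06,0,0],[0,0,0]],[[-0.06,0,0],[0,0,0]],[[-0.06,0,0],[0,0,0]],[[-0.06,0,0],[0,0,0]]]}}

```text
time: 3.65
eef_pos: [0.4592, 0.1128, 0.2176]
tcp_rot: [-0.077, 0.494, 0.133, 0.856]
contact_force: [1.9, 0.3, -2.0]
opening: 0.34
```

```bash
python3 - <<'E'
from h import *
plan(TIP+.05*D,fr(-D,[-.302,.953,0]),vmax=.01)
E
```

```text
t3.65 p [0.4592 0.1128 0.2176] x [ 0.477  0.151 -0.866] y [-0.303  0.953 -0.001] F [ 1.9  0.3 -2. ] op 0.34 q [-0.07 -0.45  2.37  0.27  0.75 -2.11]
[[[-0.19, 0.0, 0.01], [0.0, 0.0, 0.0]], [[-0.19, 0.0, 0.01], [0.0, 0.0, 0.0]], [[-0.19, 0.0, 0.01], [0.0, 0.0, 0.0]], [[-0.18, 0.0, 0.0], [0.0, 0.0, 0.0]], [[-0.19, 0.0, 0.01], [0.0, 0.0, 0.0]]]
left mm,deg [-4.1 -1.3  7.9] 0.10578802470413944
```

Emit:
{"api": "drive_tool", "payload": {"series": [[[-0.12,0,0.01],[0,0,0]],[[-0.12,0,0.01],[0,0,0]],[[-0.15,0,0.01],[0,0,0]],[[-0.18,0,0],[0,0,0]],[[-0.18,0,0.01],[0,0,0]]]}}

```text
time: 4.15
eef_pos: [0.4419, 0.1073, 0.255]
tcp_rot: [-0.077, 0.493, 0.133, 0.856]
contact_force: [0.3, 0.1, -0.8]
opening: 0.338
```

```bash
python3 - <<'E'
from h import *
plan(TIP+.06*D,fr(-D,[-.302,.953,0]),vmax=.02)
shot('side','s3',(200,140,360,290),4,[TIP,MOUTH])
E
```

```text
t4.15 p [0.4419 0.1073 0.255 ] x [ 0.478  0.151 -0.865] y [-0.303  0.953 -0.002] F [ 0.3  0.1 -0.8] op 0.338 q [-0.09 -0.55  2.36  0.26  0.85 -2.09]
[[[-0.25, 0.0, -0.01], [0.1, 0.1, 0.0]], [[-0.24, 0.0, -0.01], [0.0, 0.0, 0.1]]]
left mm,deg [0.1 0.  0.2] 0.05487078503414163
```

View pics/s3.png

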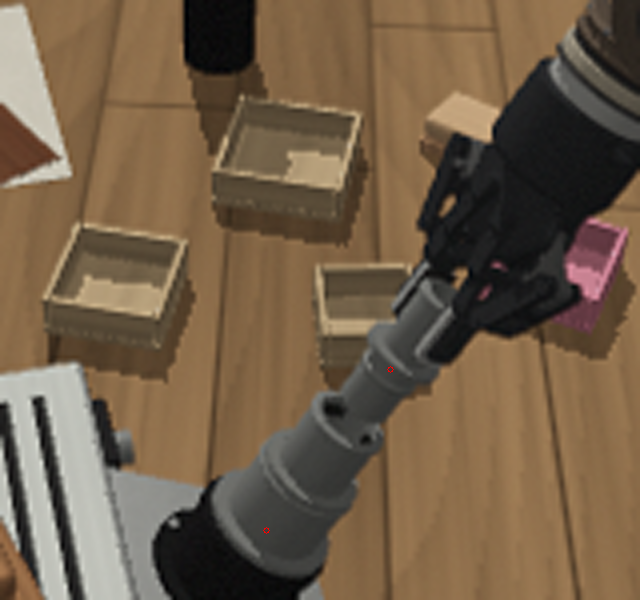

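Emit:
{"api": "drive_tool", "payload": {"series": [[[-0.25,0,-0.01],[0.1,0.1,0]],[[-0.3,0,-0.01],[0,0,0]]]}}

```text
time: 4.4
eef_pos: [0.4277, 0.1027, 0.2808]
tcp_rot: [-0.077, 0.493, 0.132, 0.856]
contact_force: [0.3, 0.1, 1.0]
opening: 0.335
```

```bash
python3 - <<'E'
from h import *
plan([.4549,-.1442,.16],fr([0,0,-1],[0,1,0]),vmax=.04)
E
```

```text
t4.40 p [0.4277 0.1027 0.2808] x [ 0.479  0.15  -0.865] y [-0.302  0.953 -0.002] F [0.3 0.1 1. ] op 0.335 q [-0.11 -0.62  2.35  0.25  0.93 -2.09]
[[[0.23, -0.7, -0.29], [2.5, 4.3, -0.6]], [[0.26, -0.7, -0.25], [2.5, 4.3, -0.7]], [[0.28, -0.71, -0.19], [2.4, 4.3, -0.6]], [[0.3, -0.72, -0.14], [2.5, 4.2, -0.7]], [[0.32, -0.71, -0.09], [2.4, 4.3, -0.6]]]
left mm,deg [  7.7 -70.7 -34.7] 9.893603079924109
```

Emit:
{"api": "drive_tool", "payload": {"series": [[[0.05,-0.7,-0.29],[2.5,4.3,-0.6]],[[0.26,-0.7,-0.25],[2.5,4.3,-0.7]],[[0.28,-0.7,-0.2],[2.4,4.3,-0.6]],[[0.3,-0.72,-0.14],[2.5,4.2,-0.7]],[[0.32,-0.7,-0.1],[2.4,4.3,-0.6]]]}}

```text
time: 4.9
eef_pos: [0.444, -0.0783, 0.2117]
tcp_rot: [-0.024, 0.649, 0.036, 0.76]
contact_force: [0.9, -0.1, -0.4]
opening: 0.34
```

```bash
python3 - <<'E'
from h import *
plan([.4549,-.1442,.15],fr([0,0,-1],[0,1,0]),vmax=.04)
E
```

```text
t4.90 p [ 0.444  -0.0783  0.2117] x [ 0.156  0.023 -0.988] y [-0.085  0.996  0.009] F [ 0.9 -0.1 -0.4] op 0.34 q [-0.45 -0.29  2.22  0.1   1.09 -2.14]
[[[0.41, -0.45, -0.03], [1.6, 3.0, -0.3]], [[0.41, -0.44, 0.0], [1.6, 3.0, -0.3]], [[0.41, -0.45, 0.04], [1.6, 3.0, -0.3]]]
left mm,deg [0.1 0.2 0. ] 0.06008994486110032
```

Emit:
{"api": "drive_tool", "payload": {"series": [[[0.41,-0.45,-0.03],[1.6,3,-0.3]],[[0.41,-0.44,0],[1.6,3,-0.3]],[[0.41,-0.45,0.04],[1.6,3,-0.3]],[[0,0,0],[0,0,0]]]}}

```text
time: 5.3
eef_pos: [0.4566, -0.152, 0.1486]
tcp_rot: [0.003, 0.709, -0.004, 0.706]
contact_force: [-0.1, 1.2, -0.9]
opening: 0.339
```

```bash
python3 - <<'E'
from h import *
plan([.4549,-.1442,.12],fr([0,0,-1],[0,1,0]),vmax=.03)
b=np.array([.4549,-.1442,0])
shot('side','s4',(230,130,350,250),4,[b+[0,0,.006],b+[0,0,.093]]);shot('top','t4',(210,180,330,300),4,[b+[0,0,.006],b+[0,0,.093]])
cv2.imwrite('pics/c4.png',cv2.resize(np.hstack([cv2.imread('pics/s4.png'),cv2.imread('pics/t4.png')]),(800,400)))
E
```

```text
t5.30 p [ 0.4566 -0.152   0.1486] x [-0.004 -0.002 -1.   ] y [ 0.009  1.    -0.002] F [-0.1  1.2 -0.9] op 0.339 q [-0.53 -0.04  2.12 -0.    1.07 -2.09]
[[[0.57, 0.16, -0.03], [-0.5, -0.2, 0.1]]]
left mm,deg [-0.1 -0.1 -0. ] 0.05456724278574777
```

View pics/c4.png

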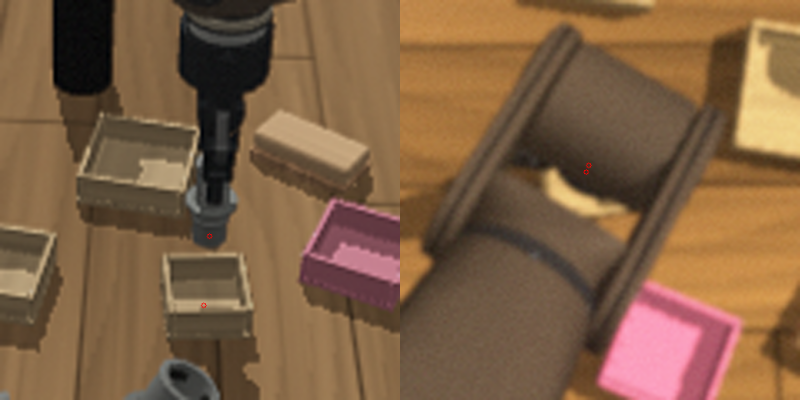

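Emit:
{"api": "drive_tool", "payload": {"series": [[[0.4,0.16,-0.03],[-0.5,-0.2,0]],[[0.4,0,0],[0,0,0]],[[0,0,0],[0,0,0]]]}}

```text
time: 5.7
eef_pos: [0.4579, -0.1417, 0.1157]
tcp_rot: [-0.004, 0.702, -0.001, 0.712]
contact_force: [-0.5, 0.1, -0.3]
opening: 0.337
```

```bash
python3 - <<'E'
from h import *
plan([.4549,-.1442,.074],fr([0,0,-1],[0,1,0]),vmax=.015)
E
```

```text
t5.70 p [ 0.4579 -0.1417  0.1157] x [ 0.015 -0.007 -1.   ] y [-0.004  1.    -0.007] F [-0.5  0.1 -0.3] op 0.337 q [-0.51 -0.01  2.16  0.    0.98 -2.09]
[[[0.28, -0.01, -0.02], [0.1, 0.3, 0.1]], [[0.28, -0.02, -0.02], [0.1, 0.3, 0.1]], [[0.27, -0.02, -0.03], [0.0, 0.2, 0.2]]]
left mm,deg [ 0.1  0.2 -0.2] 0.05302805585897534
```

Emit:
{"api": "drive_tool", "payload": {"series": [[[0.28,-0.01,-0.05],[0.1,0.3,0.1]],[[0.28,-0.02,-0.03],[0.1,0.3,0.1]],[[0.2,-0.02,-0.03],[0,0.2,0.2]],[[0,0,0],[0,0,0]]]}}

```text
time: 6.1
eef_pos: [0.4544, -0.1442, 0.0796]
tcp_rot: [-0.002, 0.704, -0.0, 0.71]
contact_force: [0.1, 0.4, -0.8]
opening: 0.34
```

```bash
python3 - <<'E'
from h import *
plan([.4549,-.1442,.074],fr([0,0,-1],[0,1,0]),vmax=.015)
E
```

```text
t6.10 p [ 0.4544 -0.1442  0.0796] x [ 0.007 -0.003 -1.   ] y [-0.002  1.    -0.003] F [ 0.1  0.4 -0.8] op 0.34 q [-0.52  0.05  2.17  0.    0.91 -2.1 ]
[[[0.11, 0.0, 0.01], [0.1, 0.4, 0.2]]]
left mm,deg [-0.   0.  -0.1] 0.06476315845733442
```

Continuing down until it touches.

Emit:
{"api": "drive_tool", "payload": {"series": [[[0.09,0,0.01],[0,0.3,0.1]],[[0.03,0,0],[0,0,0]],[[0,0,0],[0,0,0]]]}}

```text
time: 6.4
eef_pos: [0.4554, -0.1447, 0.0734]
tcp_rot: [-0.001, 0.706, 0.0, 0.708]
contact_force: [-0.1, 0.1, -0.5]
opening: 0.34
```

```bash
python3 - <<'E'
from h import *
plan([.4549,-.1442,.0725],fr([0,0,-1],[0,1,0]),vmax=.015)
b=np.array([.4549,-.1442,0])
shot('side','s5',(230,130,350,250),5,[])
E
```

```text
t6.40 p [ 0.4554 -0.1447  0.0734] x [ 0.002 -0.001 -1.   ] y [-0.002  1.    -0.001] F [-0.1  0.1 -0.5] op 0.34 q [-0.52  0.07  2.17  0.    0.9  -2.09]
[[[0.02, 0.01, -0.01], [0.1, 0.1, 0.1]]]
left mm,deg [-0.   0.   0.1] 0.05512354075309137
```

View pics/s5.png

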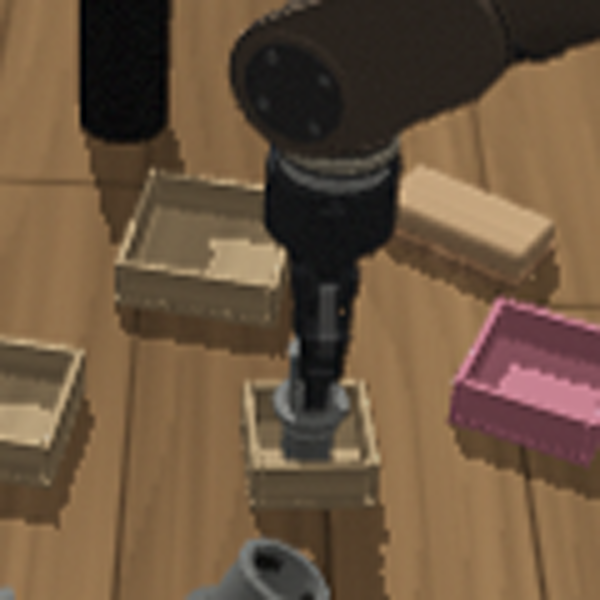

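Emit:
{"api": "drive_tool", "payload": {"series": [[[0.04,0,0],[0,0,0]],[[0.02,0,0],[0,0,0]],[[0,0,0],[0,0,0]]]}}

```text
time: 6.75
eef_pos: [0.456, -0.145, 0.0709]
tcp_rot: [-0.001, 0.706, 0.0, 0.708]
contact_force: [-0.8, -0.8, -0.2]
opening: 0.337
```

Emit:
{"api": "drive_tool", "payload": {"series": [[[0,0,0],[0,0,0]],[[0,0,0],[0,0,0]],[[0,0,0],[0,0,0]],[[0,0,0],[0,0,0]]], "grip": 0.2}}

```text
time: 7.15
eef_pos: [0.4564, -0.1453, 0.0715]
tcp_rot: [-0.002, 0.705, -0.0, 0.709]
contact_force: [0.0, 0.2, -0.6]
opening: 0.6
```

```bash
python3 - <<'E'
from h import *
plan([.4549,-.1442,.19],fr([0,0,-1],[0,1,0]),vmax=.04)
E
```

```text
t7.15 p [ 0.4564 -0.1453  0.0715] x [ 0.005 -0.002 -1.   ] y [-0.002  1.    -0.002] F [ 0.   0.2 -0.6] op 0.6 q [-0.52  0.07  2.17  0.    0.89 -2.09]
[[[-0.79, 0.01, -0.01], [0.0, 0.1, 0.0]], [[-0.79, 0.0, -0.01], [0.1, 0.1, 0.1]], [[-0.79, 0.01, -0.0], [0.0, 0.1, 0.0]]]
left mm,deg [-0.1 -0.2 -0. ] 0.04753887545276021
```

Emit:
{"api": "drive_tool", "payload": {"series": [[[-0.3,0,0],[0,0,0]],[[-0.6,0,0],[0,0,0]],[[-0.7,0,0],[0,0,0]],[[-0.8,0,0],[0,0,0]]]}}

```text
time: 7.55
eef_pos: [0.4515, -0.1426, 0.1878]
tcp_rot: [0.002, 0.711, 0.003, 0.704]
contact_force: [0.8, -0.7, -0.4]
opening: 0.601
```

```bash
python3 - <<'E'
from h import *
plan([.435,.06,.28],fr(-D,[-.302,.953,0]),vmax=.05)
shot('side','s6',(200,130,350,280),4,[MOUTH+.094*D,MOUTH+.047*D])
E
```

```text
t7.55 p [ 0.4515 -0.1426  0.1878] x [-0.01   0.006 -1.   ] y [-0.002  1.     0.006] F [ 0.8 -0.7 -0.4] op 0.601 q [-0.52 -0.11  2.1   0.    1.16 -2.09]
[[[-0.36, 0.81, -0.07], [-3.4, -6.0, 0.8]], [[-0.36, 0.82, 0.02], [-3.4, -6.1, 0.8]], [[-0.34, 0.82, 0.1], [-3.5, -6.0, 0.9]], [[-0.31, 0.82, 0.19], [-3.4, -6.1, 0.8]], [[-0.27, 0.81, 0.27], [-3.5, -6.0, 0.9]]]
left mm,deg [-0.1 -0.2 -0.3] 0.051077492893709865
```

View pics/s6.png

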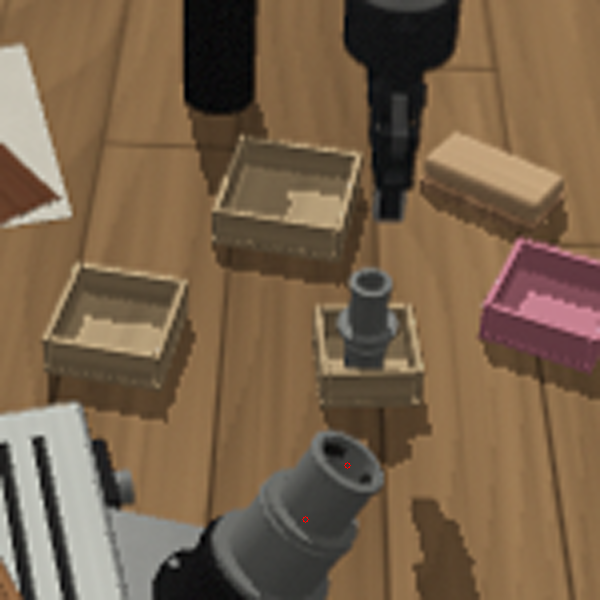

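The small reducer stands upright and centred in the small box, at about (368,325) in the crop. The medium neck top sits on the predicted point. Now for the medium one.

```bash
python3 - <<'E'
from h import *
MT=MOUTH+.094*D
plan(MT+.06*D,fr(-D,[-.302,.953,0]),vmax=.05)
E
```

```text
t7.60 p [ 0.4555 -0.1447  0.1962] x [ 0.002 -0.001 -1.   ] y [-0.002  1.    -0.001] F [ 3.5 -0.4  3.8] op 0.6 q [-0.52 -0.12  2.09  0.    1.16 -2.09]
[[[-0.13, 0.85, -0.01], [-2.8, -4.9, 0.8]], [[-0.12, 0.85, 0.04], [-2.9, -4.9, 0.8]], [[-0.1, 0.85, 0.1], [-2.8, -4.9, 0.8]], [[-0.08, 0.85, 0.14], [-2.9, -5.0, 0.7]], [[-0.05, 0.84, 0.19], [-2.8, -4.9, 0.8]]]
left mm,deg [-0.4 42.3  6.4] 5.808242630195682
```

Emit:
{"api": "drive_tool", "payload": {"series": [[[-0.4,0.8,-0.01],[-2.8,-4.9,0.8]],[[-0.3,0.85,0.04],[-2.9,-4.9,0.8]],[[-0.1,0.85,0.1],[-2.8,-4.9,0.8]],[[-0.08,0.85,0.14],[-2.9,-5,0.7]],[[0,0.85,0.2],[-2.8,-4.9,0.8]]], "grip": 1}}

```text
time: 8.1
eef_pos: [0.4567, 0.0676, 0.2558]
tcp_rot: [-0.065, 0.523, 0.11, 0.842]
contact_force: [0.4, -0.0, -0.1]
opening: 1.0
```

```bash
python3 - <<'E'
from h import *
MT=MOUTH+.094*D
plan(MT+.05*D,fr(-D,[-.302,.953,0]),vmax=.05)
E
```

```text
t8.10 p [0.4567 0.0676 0.2558] x [ 0.428  0.118 -0.896] y [-0.254  0.967  0.006] F [ 0.4 -0.  -0.1] op 1.0 q [-0.18 -0.49  2.31  0.24  0.91 -2.11]
[[[0.31, 0.43, -0.03], [-1.4, -1.8, 0.5]], [[0.32, 0.42, -0.03], [-1.3, -1.8, 0.6]]]
left mm,deg [ 0.   0.2 -0.1] 0.029878067394842497
```

Emit:
{"api": "drive_tool", "payload": {"series": [[[0.31,0.43,-0.03],[-1.4,-1.8,0.5]],[[0.32,0.42,-0.03],[-1.3,-1.8,0.6]],[[0,0,0],[0,0,0]]]}}

```text
time: 8.4
eef_pos: [0.4546, 0.1175, 0.2272]
tcp_rot: [-0.079, 0.49, 0.136, 0.857]
contact_force: [-0.3, -0.3, -0.2]
opening: 0.998
```

```bash
python3 - <<'E'
from h import *
MT=MOUTH+.094*D
plan(MT-.023*D,fr(-D,[-.302,.953,0]),vmax=.02)
E
```

```text
t8.40 p [0.4546 0.1175 0.2272] x [ 0.482  0.157 -0.862] y [-0.311  0.95  -0.001] F [-0.3 -0.3 -0.2] op 0.998 q [-0.06 -0.47  2.37  0.27  0.76 -2.1 ]
[[[0.37, -0.03, -0.0], [0.1, 0.1, -0.1]], [[0.37, -0.03, -0.0], [0.1, 0.1, -0.0]], [[0.37, -0.03, -0.01], [0.1, 0.1, -0.1]], [[0.37, -0.03, -0.0], [0.2, 0.2, -0.0]]]
left mm,deg [-0.2  0.   0.2] 0.014847360882251859
```

Emit:
{"api": "drive_tool", "payload": {"series": [[[0.37,-0.06,-0.03],[0.1,0.1,-0.1]],[[0.37,-0.03,-0.05],[0.1,0.1,0]],[[0,0,0],[0,0,0]]]}}

```text
time: 8.7
eef_pos: [0.4721, 0.1173, 0.1948]
tcp_rot: [-0.079, 0.491, 0.134, 0.857]
contact_force: [0.6, 1.0, -0.2]
opening: 1.002
```

```bash
python3 - <<'E'
from h import *
MT=MOUTH+.094*D
plan(MT-.023*D,fr(-D,[-.302,.953,0]),vmax=.02)
E
```

```text
t8.70 p [0.4721 0.1173 0.1948] x [ 0.483  0.153 -0.862] y [-0.308  0.952 -0.003] F [ 0.6  1.  -0.2] op 1.002 q [-0.06 -0.38  2.37  0.29  0.67 -2.13]
[[[0.37, -0.0, 0.01], [0.2, 0.2, 0.0]], [[0.38, -0.01, 0.02], [0.2, 0.2, 0.0]]]
left mm,deg [-0.1  0.1  0.1] 0.0501033183447853
```

Emit:
{"api": "drive_tool", "payload": {"series": [[[0.37,0,0],[0.2,0.2,0]],[[0.37,0,-0.02],[0.2,0.2,0]],[[0,0,0],[0,0,0]]]}}

```text
time: 9.0
eef_pos: [0.492, 0.1207, 0.1657]
tcp_rot: [-0.076, 0.492, 0.131, 0.857]
contact_force: [0.9, -0.0, -0.9]
opening: 1.005
```

```bash
python3 - <<'E'
from h import *
MT=MOUTH+.094*D
plan(MT-.023*D,fr(-D,[-.302,.953,0]),vmax=.02)
E
```

```text
t9.00 p [0.492  0.1207 0.1657] x [ 0.481  0.149 -0.864] y [-0.299  0.954 -0.002] F [ 0.9 -0.  -0.9] op 1.005 q [-0.04 -0.27  2.35  0.31  0.58 -2.13]
[[[0.04, 0.05, -0.02], [-0.1, 0.3, 0.2]]]
left mm,deg [ 0.1 -0.1 -0.2] 0.041333079610204625
```

Emit:
{"api": "drive_tool", "payload": {"series": [[[0.04,0.05,-0.02],[0,0.2,0.2]],[[0,0,0],[0,0,0]],[[0,0,0],[0,0,0]],[[0,0,0],[0,0,0]],[[0,0,0],[0,0,0]]], "grip": -1, "newtons": 70}}

```text
time: 9.5
eef_pos: [0.4927, 0.1222, 0.1681]
tcp_rot: [-0.076, 0.492, 0.131, 0.858]
contact_force: [1.6, 0.2, -2.6]
opening: 0.51
```

Emit:
{"api": "drive_tool", "payload": {"series": [[[-0.06,0,0],[0,0,0]],[[-0.06,0,0],[0,0,0]],[[-0.06,0,0],[0,0,0]],[[-0.06,0,0],[0,0,0]],[[-0.06,0,0],[0,0,0]]]}}

```text
time: 10.0
eef_pos: [0.4832, 0.1198, 0.1797]
tcp_rot: [-0.076, 0.494, 0.131, 0.856]
contact_force: [0.6, 0.5, -0.9]
opening: 0.508
```

```bash
python3 - <<'E'
from h import *
MT=MOUTH+.094*D
plan(MT+.06*D,fr(-D,[-.302,.953,0]),vmax=.01)
shot('side','s7',(200,190,340,310),5,[MOUTH,MOUTH+.047*D])
E
```

```text
t10.00 p [0.4832 0.1198 0.1797] x [ 0.478  0.15  -0.865] y [-0.3    0.954  0.   ] F [ 0.6  0.5 -0.9] op 0.508 q [-0.05 -0.32  2.35  0.3   0.63 -2.12]
[[[-0.18, 0.0, -0.0], [-0.0, 0.0, 0.0]], [[-0.18, 0.0, -0.0], [-0.0, 0.0, 0.0]], [[-0.19, 0.0, -0.0], [-0.0, 0.0, 0.0]], [[-0.18, 0.0, -0.0], [-0.0, 0.0, 0.0]], [[-0.19, 0.0, -0.0], [-0.0, 0.0, 0.0]]]
left mm,deg [-9.3 -2.3 15.6] 0.19028661329689747
```

View pics/s7.png

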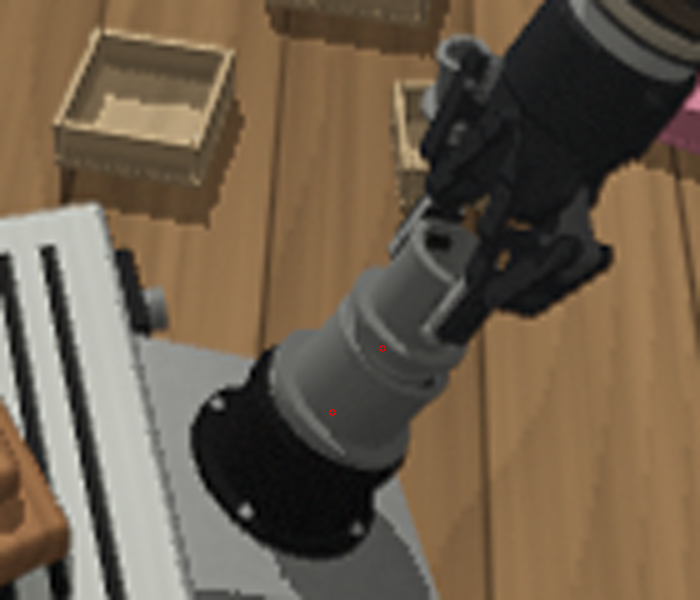

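A gap has opened at the large neck top, so the medium is sliding out while the large stays seated.

Emit:
{"api": "drive_tool", "payload": {"series": [[[-0.12,0,0],[0,0,0]],[[-0.14,0,0],[0,0,0]],[[-0.17,0,0],[0,0,0]],[[-0.18,0,0],[0,0,0]],[[-0.18,0,0],[0,0,0]]]}}

```text
time: 10.55
eef_pos: [0.4631, 0.1136, 0.218]
tcp_rot: [-0.076, 0.493, 0.132, 0.857]
contact_force: [0.9, 0.3, -0.5]
opening: 0.51
```

Emit:
{"api": "drive_tool", "payload": {"series": [[[-0.25,0,0],[0,0,0]],[[-0.25,0,0],[0,0,0]]]}}

```text
time: 10.75
eef_pos: [0.4502, 0.1096, 0.2414]
tcp_rot: [-0.076, 0.493, 0.132, 0.857]
contact_force: [-0.2, -0.2, -0.4]
opening: 0.507
```

```bash
python3 - <<'E'
from h import *
MT=MOUTH+.094*D
plan(MT+.06*D,fr(-D,[-.302,.953,0]),vmax=.01)
shot('side','s8',(200,170,340,290),5,[MOUTH,MOUTH+.047*D])
E
```

```text
t10.75 p [0.4502 0.1096 0.2414] x [ 0.48   0.151 -0.864] y [-0.3    0.954 -0.   ] F [-0.2 -0.2 -0.4] op 0.507 q [-0.08 -0.51  2.36  0.26  0.81 -2.09]
[[[0.13, 0.01, -0.03], [-0.1, 0.2, 0.1]]]
left mm,deg [ 0.  -0.1  0.1] 0.029148222035889414
```

View pics/s8.png

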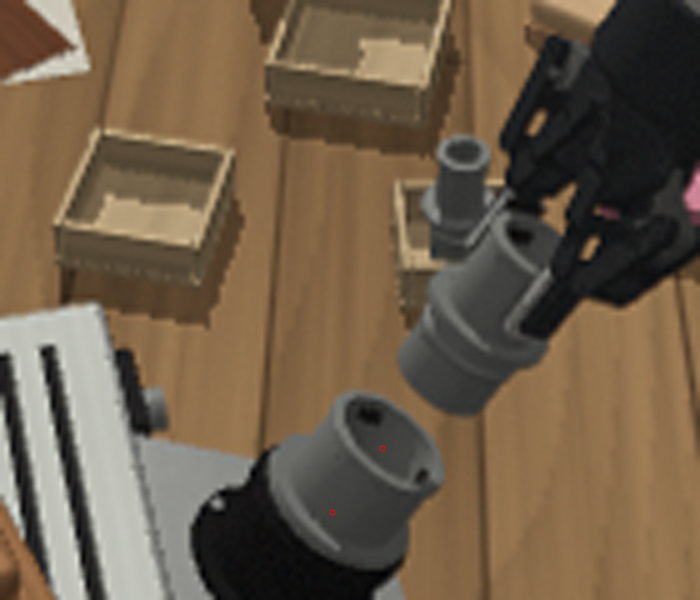

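```bash
python3 - <<'E'
from h import *
for u in [(192,75),(216,160),(212,170),(105,192),(198,212),(137,188)]: print(u,onz('top',u,.1).round(3))
print('flask',onz('top',(388,188),0.0),'pink',onz('top',(291,286),.036))
plan([.50,-.08,.25],fr([0,0,-1],[0,1,0]),vmax=.05)
E
```

```text
(192, 75) [0.903 0.067 0.1  ]
(216, 160) [ 0.647 -0.007  0.1  ]
(212, 170) [0.619 0.004 0.1  ]
(105, 192) [0.559 0.296 0.1  ]
(198, 212) [0.502 0.04  0.1  ]
(137, 188) [0.57  0.209 0.1  ]
flask [ 0.58208731 -0.51640346  0.        ] pink [ 0.3009687  -0.21323759  0.036     ]
t10.80 p [0.4507 0.1095 0.2439] x [ 0.483  0.151 -0.863] y [-0.3    0.954 -0.002] F [1.2 1.  0.9] op 0.508 q [-0.08 -0.51  2.36  0.26  0.81 -2.09]
[[[-0.04, -0.78, -0.02], [3.4, 6.0, -0.9]], [[-0.03, -0.78, 0.02], [3.4, 6.0, -0.9]], [[-0.02, -0.78, 0.06], [3.4, 6.1, -0.9]], [[-0.02, -0.78, 0.11], [3.4, 6.0, -0.9]], [[-0.01, -0.77, 0.16], [3.5, 6.1, -0.9]]]
left mm,deg [-0.2  0.   0.1] 0.05078650664086169
```

Emit:
{"api": "drive_tool", "payload": {"series": [[[-0.15,-0.78,-0.02],[3.4,6,-0.9]],[[-0.03,-0.78,0.02],[3.4,6,-0.9]],[[-0.02,-0.78,0.06],[3.4,6,-0.9]],[[-0.02,-0.78,0.11],[3.4,6,-0.9]],[[-0.01,-0.78,0.16],[3.4,6,-0.9]]]}}

```text
time: 11.3
eef_pos: [0.4953, -0.0845, 0.2582]
tcp_rot: [0.0, 0.71, -0.002, 0.704]
contact_force: [0.9, 0.5, 0.3]
opening: 0.507
```

```bash
python3 - <<'E'
from h import *
plan([.6493,-.1661,.17],fr([0,0,-1],[0,1,0]),vmax=.04)
E
```

```text
t11.30 p [ 0.4953 -0.0845  0.2582] x [-0.008 -0.003 -1.   ] y [ 0.004  1.    -0.003] F [0.9 0.5 0.3] op 0.507 q [-0.37 -0.11  1.97 -0.01  1.29 -1.93]
[[[0.35, -0.32, 0.62], [-0.0, -0.1, 0.0]], [[0.35, -0.32, 0.62], [-0.1, -0.1, 0.0]], [[0.35, -0.33, 0.62], [-0.0, -0.1, 0.1]], [[0.35, -0.33, 0.62], [-0.1, -0.1, 0.0]], [[0.35, -0.32, 0.61], [-0.0, -0.1, 0.1]]]
left mm,deg [ 0.1 -0.1 -0.2] 0.0516860556535725
```

Emit:
{"api": "drive_tool", "payload": {"series": [[[0.35,-0.32,0.62],[0,-0.1,0]],[[0.35,-0.32,0.62],[-0.1,-0.1,0]],[[0.35,-0.33,0.62],[0,-0.1,0]],[[0.35,-0.33,0.62],[0,-0.1,0]],[[0.35,-0.32,0.6],[0,-0.1,0]]]}}

```text
time: 11.8
eef_pos: [0.6581, -0.1762, 0.1739]
tcp_rot: [0.0, 0.703, -0.006, 0.711]
contact_force: [0.2, -0.4, -1.0]
opening: 0.507
```

Emit:
{"api": "drive_tool", "payload": {"series": [[[0,0,0],[0,0,0]]]}}

```text
time: 11.9
eef_pos: [0.6587, -0.1777, 0.1685]
tcp_rot: [0.002, 0.705, -0.006, 0.709]
contact_force: [-0.3, 0.2, -1.8]
opening: 0.509
```

```bash
python3 - <<'E'
from h import *
plan([.6493,-.1661,.12],fr([0,0,-1],[0,1,0]),vmax=.025)
b=np.array([.6493,-.1661,0])
shot('side','s9',(170,110,310,230),5,[b+[0,0,.006]])
E
```

```text
t11.90 p [ 0.6587 -0.1777  0.1685] x [ 0.006 -0.006 -1.   ] y [ 0.011  1.    -0.006] F [-0.3  0.2 -1.8] op 0.509 q [-0.41  0.36  1.62 -0.    1.15 -1.97]
[[[0.48, 0.12, -0.1], [-0.3, 0.2, 0.2]], [[0.49, 0.12, -0.1], [-0.3, 0.2, 0.2]]]
left mm,deg [ 0.2 -0.2  0.1] 0.06731439481695307
```

View pics/s9.png

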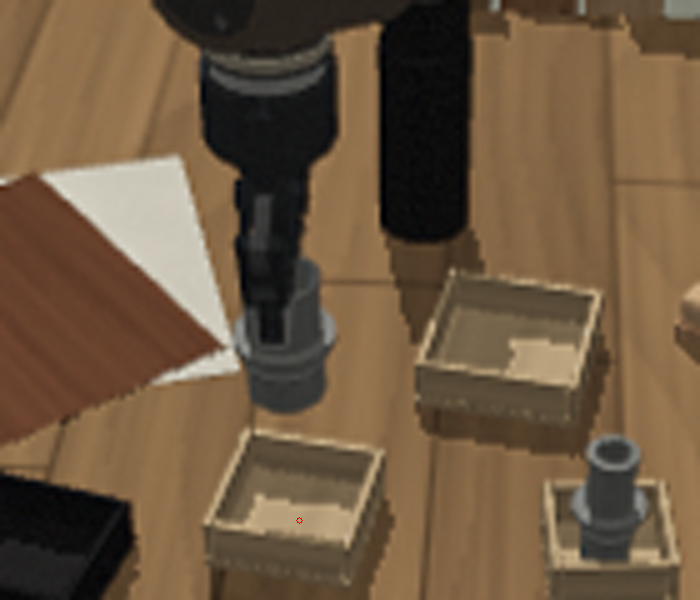

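Emit:
{"api": "drive_tool", "payload": {"series": [[[0.45,0.12,-0.06],[-0.3,0.2,0.2]],[[0.45,0.12,-0.06],[-0.3,0.2,0.2]],[[0,0,0],[0,0,0]]]}}

```text
time: 12.25
eef_pos: [0.6526, -0.1645, 0.1285]
tcp_rot: [-0.0, 0.705, -0.0, 0.709]
contact_force: [-0.1, -0.3, -1.1]
opening: 0.504
```

```bash
python3 - <<'E'
from h import *
plan([.653,-.1661,.077],fr([0,0,-1],[0,1,0]),vmax=.02)
b=np.array([.6493,-.1661,0])
shot('side','s10',(170,110,310,230),5,[])
E
```

```text
t12.25 p [ 0.6526 -0.1645  0.1285] x [ 0.005 -0.001 -1.   ] y [-0.     1.    -0.001] F [-0.1 -0.3 -1.1] op 0.504 q [-0.4   0.39  1.67  0.    1.08 -1.97]
[[[0.34, -0.01, 0.0], [0.0, 0.1, 0.0]], [[0.34, -0.01, 0.0], [0.0, 0.1, 0.0]], [[0.35, -0.01, 0.01], [0.0, 0.1, 0.0]]]
left mm,deg [-0.2 -0.1  0. ] 0.046276624278998396
```

View pics/s10.png

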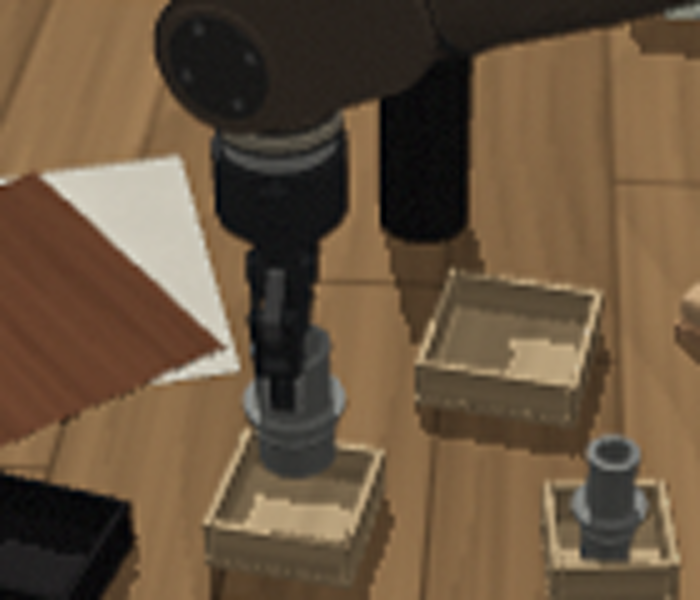

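Centred over the medium box, so I'm lowering it.

Emit:
{"api": "drive_tool", "payload": {"series": [[[0.34,-0.01,0],[0,0.1,0]],[[0.34,-0.01,0],[0,0.1,0]],[[0.3,-0.01,0],[0,0.1,0]],[[0,0,0],[0,0,0]]]}}

```text
time: 12.7
eef_pos: [0.6563, -0.1679, 0.0845]
tcp_rot: [-0.002, 0.703, -0.002, 0.711]
contact_force: [-1.2, 0.5, -2.3]
opening: 0.506
```

```bash
python3 - <<'E'
from h import *
plan([.653,-.1661,.0735],fr([0,0,-1],[0,1,0]),vmax=.02)
b=np.array([.6493,-.1661,0])
shot('side','s11',(170,110,310,230),5,[])
E
```

```text
t12.70 p [ 0.6563 -0.1679  0.0845] x [ 0.011 -0.006 -1.   ] y [ 0.     1.    -0.006] F [-1.2  0.5 -2.3] op 0.506 q [-0.4   0.44  1.68 -0.    1.01 -1.97]
[[[0.22, 0.04, -0.07], [-0.0, 0.7, 0.4]]]
left mm,deg [ 0.  -0.1  0.1] 0.0637636616976833
```

View pics/s11.png

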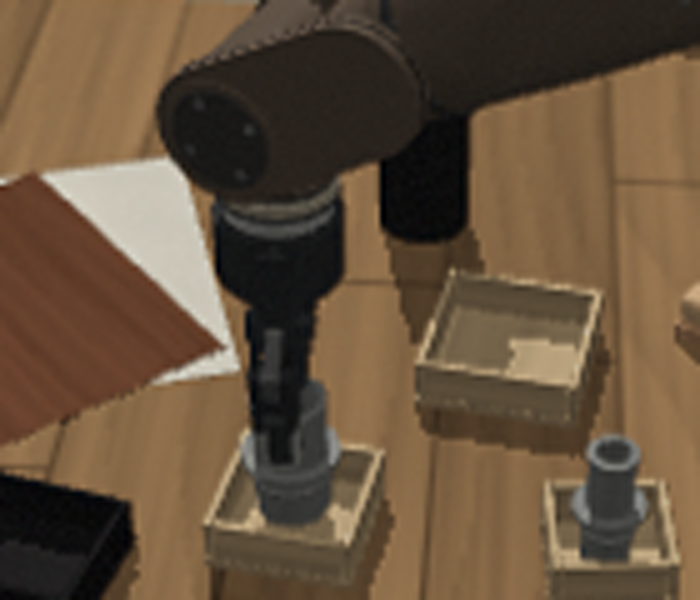

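Emit:
{"api": "drive_tool", "payload": {"series": [[[0.12,0.03,-0.06],[0,0.5,0.3]],[[0.08,0,0],[0,0,0]],[[0,0,0],[0,0,0]]]}}

```text
time: 13.05
eef_pos: [0.6548, -0.1671, 0.0759]
tcp_rot: [-0.001, 0.705, -0.001, 0.709]
contact_force: [0.2, 1.0, -0.3]
opening: 0.51
```

```bash
python3 - <<'E'
from h import *
plan([.653,-.1661,.0735],fr([0,0,-1],[0,1,0]),vmax=.02)
E
```

```text
t13.05 p [ 0.6548 -0.1671  0.0759] x [ 0.005 -0.002 -1.   ] y [ 0.     1.    -0.002] F [ 0.2  1.  -0.3] op 0.51 q [-0.4   0.45  1.68  0.    1.   -1.97]
[[[0.05, 0.02, -0.04], [-0.0, 0.3, 0.1]]]
left mm,deg [0.2 0.  0.1] 0.024345455679166413
```

Emit:
{"api": "drive_tool", "payload": {"series": [[[0.06,0,-0.03],[0,0.3,0.1]],[[0.03,0,0],[0,0,0]],[[0,0,0],[0,0,0]]]}}

```text
time: 13.35
eef_pos: [0.6536, -0.1673, 0.0717]
tcp_rot: [-0.0, 0.707, -0.0, 0.707]
contact_force: [-1.1, -0.1, -0.9]
opening: 0.508
```

```bash
python3 - <<'E'
from h import *
plan([.653,-.1661,.0735],fr([0,0,-1],[0,1,0]),vmax=.02)
shot('side','s12',(190,160,260,230),8,[])
E
```

```text
t13.35 p [ 0.6536 -0.1673  0.0717] x [ 0.001 -0.001 -1.   ] y [ 0.     1.    -0.001] F [-1.1 -0.1 -0.9] op 0.508 q [-0.4   0.46  1.68 -0.    1.   -1.97]
[[[-0.04, 0.02, -0.01], [-0.0, 0.1, 0.0]]]
left mm,deg [-0.1  0.2 -0.2] 0.059134686245442054
```

View pics/s12.png

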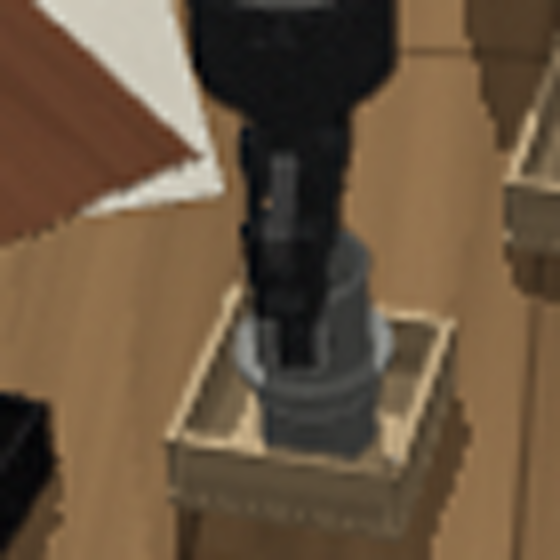

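```bash
python3 - <<'E'
from h import *
o,d=ray('side',(189.5+320/8,159.5+455/8)); 
for yy in (-.146,-.142,-.138): print(o+d*(yy-o[1])/d[1])
s=[ctrl.get_state()['contact_force'] for _ in range(3)];print(np.round(s,1))
E
```

```text
[ 0.6466602  -0.146       0.01354389]
[ 0.6461144  -0.142       0.01742159]
[ 0.64556859 -0.138       0.02129929]
[[ 0.7 -0.2 -0.7]
 [ 0.7 -0.2 -0.7]
 [ 0.7 -0.2 -0.7]]
```

Emit:
{"api": "drive_tool", "payload": {"series": [[[0.06,0,0],[0,0,0]],[[0.02,0,0],[0,0,0]],[[0,0,0],[0,0,0]]]}}

```text
time: 13.7
eef_pos: [0.6551, -0.1678, 0.0713]
tcp_rot: [-0.001, 0.706, -0.001, 0.708]
contact_force: [-0.1, -0.1, -0.8]
opening: 0.503
```

Emit:
{"api": "drive_tool", "payload": {"series": [[[0,0,0],[0,0,0]],[[0,0,0],[0,0,0]],[[0,0,0],[0,0,0]],[[0,0,0],[0,0,0]]], "grip": 0.5}}

```text
time: 14.1
eef_pos: [0.6553, -0.1679, 0.0713]
tcp_rot: [-0.001, 0.706, -0.001, 0.709]
contact_force: [0.2, 0.7, -0.0]
opening: 0.751
```

Emit:
{"api": "drive_tool", "payload": {"series": [[[-0.3,0,0],[0,0,0]],[[-0.6,0,0],[0,0,0]],[[-0.8,0,0],[0,0,0]],[[-0.9,0,0],[0,0,0]]]}}

```text
time: 14.5
eef_pos: [0.6502, -0.1659, 0.1974]
tcp_rot: [0.002, 0.712, 0.002, 0.703]
contact_force: [0.3, -0.5, -0.2]
opening: 0.753
```

```bash
python3 - <<'E'
from h import *
LT=MOUTH+.047*D
plan([.50,-.06,.24],fr([0,0,-1],[0,1,0]),vmax=.05)
shot('side','s13',(170,150,320,290),4,[MOUTH,LT])
shot('top','t13',(120,130,300,250),4,[MOUTH,LT])
E
```

```text
t14.50 p [ 0.6502 -0.1659  0.1974] x [-0.013  0.005 -1.   ] y [0.    1.    0.005] F [ 0.3 -0.5 -0.2] op 0.753 q [-0.4   0.32  1.62 -0.    1.22 -1.97]
[[[-0.2, 0.53, -0.75], [-0.0, -0.2, -0.1]], [[-0.2, 0.53, -0.75], [-0.0, -0.2, -0.1]], [[-0.21, 0.53, -0.76], [-0.0, -0.2, -0.0]], [[-0.21, 0.53, -0.75], [-0.0, -0.1, -0.1]]]
left mm,deg [-0.  -0.   0.2] 0.02393604834947284
```

View pics/s13.png

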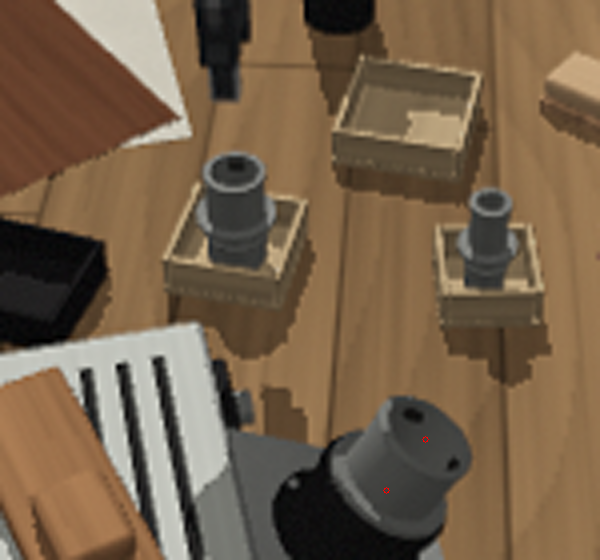

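View pics/t13.png

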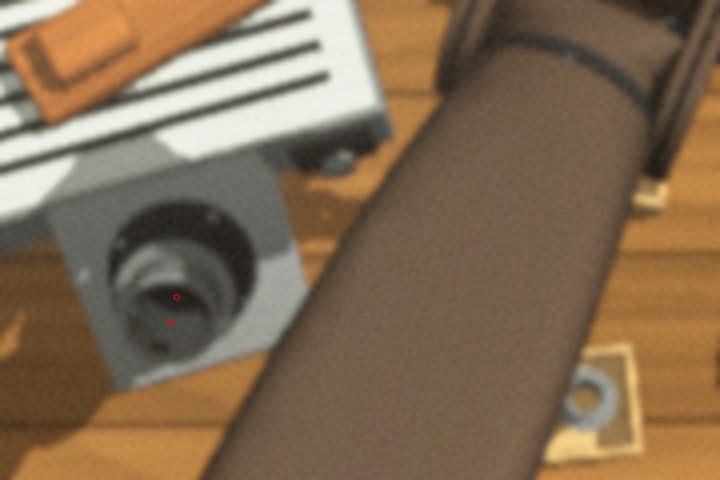

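The medium stands upright in its box, at about (236,215) in the crop. The large neck top matches the prediction in both views, to about 1 px.

Emit:
{"api": "drive_tool", "payload": {"series": [[[-0.25,0.53,-0.75],[0,-0.2,-0.1]],[[-0.25,0.53,-0.75],[0,-0.2,-0.1]],[[-0.25,0.53,-0.75],[0,-0.2,0]],[[-0.2,0.5,-0.75],[0,-0.1,0]]], "grip": 1, "newtons": 100}}

```text
time: 15.0
eef_pos: [0.5039, -0.0635, 0.2526]
tcp_rot: [-0.0, 0.701, -0.003, 0.713]
contact_force: [-0.1, 0.5, 1.3]
opening: 0.998
```

```bash
python3 - <<'E'
from h import *
LT=MOUTH+.047*D
plan(LT+.07*D,fr(-D,[-.302,.953,0]),vmax=.05)
E
```

```text
t15.00 p [ 0.5039 -0.0635  0.2526] x [ 0.016 -0.005 -1.   ] y [ 0.004  1.    -0.005] F [-0.1  0.5  1.3] op 0.998 q [-0.33 -0.11  1.98  0.    1.25 -1.89]
[[[0.24, 0.9, -0.18], [-4.3, -7.2, 1.3]], [[0.24, 0.91, -0.14], [-4.3, -7.2, 1.3]], [[0.24, 0.91, -0.11], [-4.3, -7.2, 1.3]], [[0.26, 0.9, -0.06], [-4.4, -7.2, 1.2]]]
left mm,deg [-0.2  0.1 -0.1] 0.03429140123136982
```

Emit:
{"api": "drive_tool", "payload": {"series": [[[0.15,0.9,-0.18],[-4.3,-7.2,1.3]],[[0.2,0.9,-0.14],[-4.3,-7.2,1.3]],[[0.24,0.9,-0.1],[-4.3,-7.2,1.3]],[[0.26,0.9,-0.06],[-4.4,-7.2,1.2]],[[0,0,0],[0,0,0]]]}}

```text
time: 15.5
eef_pos: [0.4657, 0.1222, 0.214]
tcp_rot: [-0.078, 0.489, 0.132, 0.859]
contact_force: [-0.4, -0.4, -0.6]
opening: 1.0
```

```bash
python3 - <<'E'
from h import *
LT=MOUTH+.047*D
plan(LT+.035*D,fr(-D,[-.302,.953,0]),vmax=.02)
E
```

```text
t15.50 p [0.4657 0.1222 0.214 ] x [ 0.487  0.15  -0.861] y [-0.304  0.953 -0.005] F [-0.4 -0.4 -0.6] op 1.0 q [-0.04 -0.42  2.36  0.26  0.71 -2.08]
[[[0.3, -0.04, -0.03], [0.1, 0.2, 0.1]], [[0.3, -0.05, -0.03], [0.1, 0.2, 0.1]], [[0.31, -0.05, -0.02], [0.0, 0.3, 0.0]]]
left mm,deg [-0.3  0.1  0. ] 0.06791699189452911
```

Emit:
{"api": "drive_tool", "payload": {"series": [[[0.3,-0.05,-0.04],[0.1,0.2,0.1]],[[0.3,-0.05,-0.04],[0.1,0.2,0.1]],[[0.3,-0.05,-0.03],[0,0.3,0]],[[0,0,0],[0,0,0]]]}}

```text
time: 15.9
eef_pos: [0.4872, 0.1211, 0.1771]
tcp_rot: [-0.079, 0.491, 0.133, 0.858]
contact_force: [0.3, -0.2, 0.2]
opening: 1.003
```

```bash
python3 - <<'E'
from h import *
LT=MOUTH+.047*D
plan(LT-.024*D,fr(-D,[-.302,.953,0]),vmax=.015)
shot('side','s14',(190,180,330,300),5,[LT])
shot('top','t14',(110,150,230,250),5,[LT,ctrl.get_state()['eef_pos']])
E
```

```text
t15.90 p [0.4872 0.1211 0.1771] x [ 0.483  0.151 -0.862] y [-0.305  0.952 -0.005] F [ 0.3 -0.2  0.2] op 1.003 q [-0.04 -0.3   2.35  0.3   0.61 -2.13]
[[[0.25, 0.0, -0.01], [0.1, 0.1, 0.0]], [[0.25, 0.0, -0.01], [0.0, 0.1, 0.0]], [[0.25, 0.0, -0.02], [0.1, 0.1, 0.1]], [[0.25, 0.01, -0.01], [0.0, 0.1, 0.0]], [[0.25, 0.0, -0.01], [0.1, 0.0, 0.1]]]
left mm,deg [-0.3  0.1  0.1] 0.06398723810749982
```

View pics/s14.png

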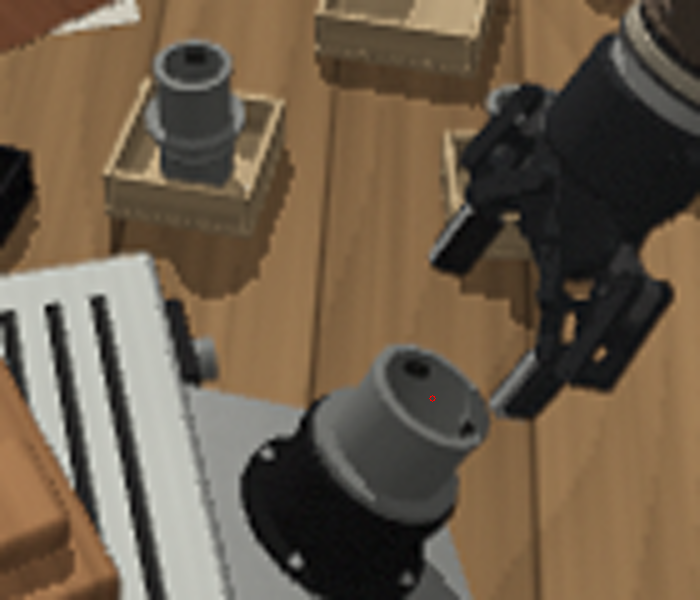

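View pics/t14.png

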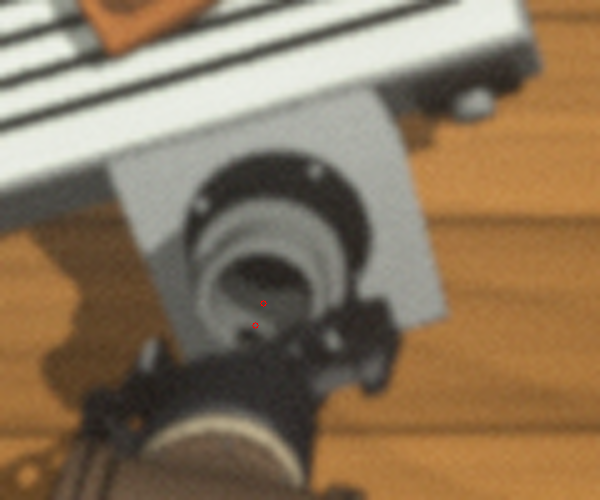

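The jaws are centred on the axis: the midpoint of the fingertips at (485,330) lies on the projected axis line.

Emit:
{"api": "drive_tool", "payload": {"series": [[[0.25,0,-0.02],[0.1,0.1,0]],[[0.25,0,-0.03],[0,0.1,0]],[[0.25,0,-0.02],[0.1,0.1,0]],[[0,0,0],[0,0,0]]]}}

```text
time: 16.4
eef_pos: [0.5075, 0.1249, 0.1517]
tcp_rot: [-0.078, 0.487, 0.13, 0.86]
contact_force: [0.6, -0.5, -0.1]
opening: 0.999
```

```bash
python3 - <<'E'
from h import *
LT=MOUTH+.047*D
plan(LT-.024*D,fr(-D,[-.302,.953,0]),vmax=.015)
E
```

```text
t16.40 p [0.5075 0.1249 0.1517] x [ 0.492  0.148 -0.858] y [-0.3    0.954 -0.008] F [ 0.6 -0.5 -0.1] op 0.999 q [-0.03 -0.2   2.33  0.33  0.52 -2.15]
[[[0.2, 0.02, -0.06], [0.0, 0.3, 0.1]], [[0.2, 0.02, -0.05], [0.1, 0.3, 0.2]], [[0.2, 0.02, -0.05], [0.0, 0.3, 0.1]]]
left mm,deg [-0.3  0.2 -0.1] 0.07094489349390048
```

Emit:
{"api": "drive_tool", "payload": {"series": [[[0.2,0.02,-0.08],[0,0.3,0.1]],[[0.2,0.02,-0.08],[0.1,0.3,0.2]],[[0.2,0.02,-0.06],[0,0.3,0.1]],[[0,0,0],[0,0,0]]]}}

```text
time: 16.8
eef_pos: [0.514, 0.1293, 0.1215]
tcp_rot: [-0.077, 0.492, 0.132, 0.857]
contact_force: [-0.6, -0.2, 0.0]
opening: 1.001
```

```bash
python3 - <<'E'
from h import *
LT=MOUTH+.047*D
plan(LT-.024*D,fr(-D,[-.302,.953,0]),vmax=.015)
E
```

```text
t16.80 p [0.514  0.1293 0.1215] x [ 0.481  0.151 -0.864] y [-0.302  0.953 -0.002] F [-0.6 -0.2  0. ] op 1.001 q [-0.02 -0.12  2.32  0.36  0.47 -2.18]
[[[0.0, 0.02, 0.01], [0.1, 0.3, 0.1]]]
left mm,deg [ 0.2 -0.1 -0. ] 0.058372428295543705
```

Emit:
{"api": "drive_tool", "payload": {"series": [[[0,0,0],[0,0.2,0]],[[0,0,0],[0,0,0]],[[0,0,0],[0,0,0]],[[0,0,0],[0,0,0]],[[0,0,0],[0,0,0]]], "grip": -1, "newtons": 90}}

```text
time: 17.3
eef_pos: [0.5133, 0.1291, 0.1216]
tcp_rot: [-0.078, 0.495, 0.132, 0.855]
contact_force: [-0.4, -0.1, 0.0]
opening: 0.693
```

Emit:
{"api": "drive_tool", "payload": {"series": [[[-0.06,0,0],[0,0,0]],[[-0.06,0,0],[0,0,0]],[[-0.06,0,0],[0,0,0]],[[-0.06,0,0],[0,0,0]],[[-0.06,0,0],[0,0,0]]]}}

```text
time: 17.8
eef_pos: [0.5046, 0.1276, 0.1337]
tcp_rot: [-0.077, 0.496, 0.133, 0.855]
contact_force: [4.1, 4.4, -6.8]
opening: 0.696
```

```bash
python3 - <<'E'
from h import *
LT=MOUTH+.047*D
plan(LT+.06*D,fr(-D,[-.302,.953,0]),vmax=.01)
shot('side','s15',(190,180,330,300),5,[LT])
E
```

```text
t17.80 p [0.5046 0.1276 0.1337] x [ 0.473  0.151 -0.868] y [-0.303  0.953  0.   ] F [ 4.1  4.4 -6.8] op 0.696 q [-0.02 -0.17  2.33  0.34  0.51 -2.16]
[[[-0.2, -0.0, 0.01], [0.0, -0.0, -0.0]], [[-0.2, -0.0, 0.01], [0.0, -0.0, -0.0]], [[-0.19, -0.0, 0.01], [0.0, -0.0, -0.0]], [[-0.2, -0.0, 0.0], [0.0, -0.1, -0.0]], [[-0.19, -0.0, 0.01], [0.0, -0.0, -0.0]]]
left mm,deg [-8.7 -3.1 17.2] 0.12988858895276117
```

View pics/s15.png

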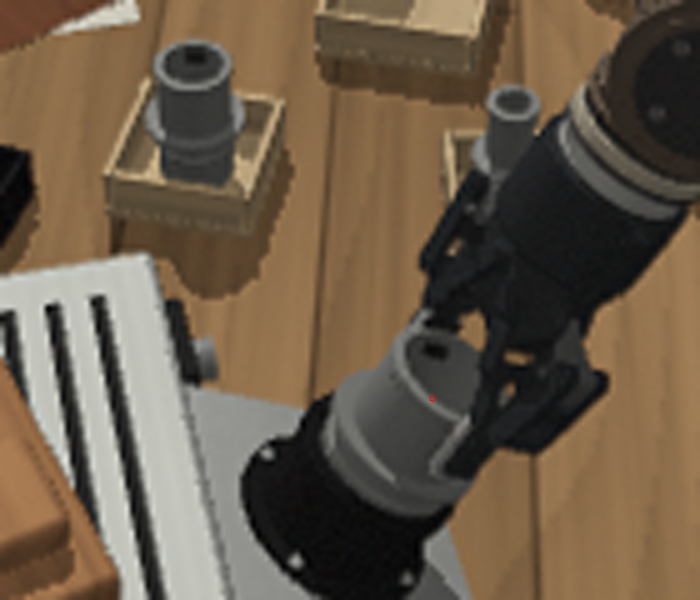

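Emit:
{"api": "drive_tool", "payload": {"series": [[[-0.12,0,0.01],[0,0,0]],[[-0.14,0,0.01],[0,0,0]],[[-0.16,0,0.01],[0,0,0]],[[-0.18,0,0],[0,0,0]],[[-0.18,0,0],[0,0,0]]]}}

```text
time: 18.35
eef_pos: [0.4852, 0.1212, 0.1705]
tcp_rot: [-0.077, 0.497, 0.133, 0.854]
contact_force: [0.3, -0.0, -2.3]
opening: 0.693
```

Emit:
{"api": "drive_tool", "payload": {"series": [[[-0.25,0,0],[0,0,0]],[[-0.25,0,0],[0,0,0]],[[-0.2,0,0],[0,0,0]]]}}

```text
time: 18.65
eef_pos: [0.4679, 0.1153, 0.2052]
tcp_rot: [-0.078, 0.495, 0.132, 0.855]
contact_force: [-0.5, 0.1, -2.0]
opening: 0.693
```

```bash
python3 - <<'E'
from h import *
LT=MOUTH+.047*D
plan([.47,-.03,.26],fr([0,0,-1],[0,1,0]),vmax=.04)
shot('side','s16',(190,180,330,300),5,[LT])
E
```

```text
t18.65 p [0.4679 0.1153 0.2052] x [ 0.474  0.149 -0.868] y [-0.303  0.953 -0.002] F [-0.5  0.1 -2. ] op 0.693 q [-0.06 -0.4   2.36  0.28  0.71 -2.11]
[[[-0.27, -0.56, -0.04], [3.5, 5.9, -0.9]], [[-0.26, -0.56, -0.03], [3.4, 5.9, -0.9]], [[-0.25, -0.57, -0.02], [3.5, 5.9, -0.9]], [[-0.24, -0.57, -0.02], [3.4, 5.9, -0.9]], [[-0.23, -0.58, -0.0], [3.5, 6.0, -0.9]]]
left mm,deg [-0.1  0.  -0.1] 0.035165623690287216
```

View pics/s16.png

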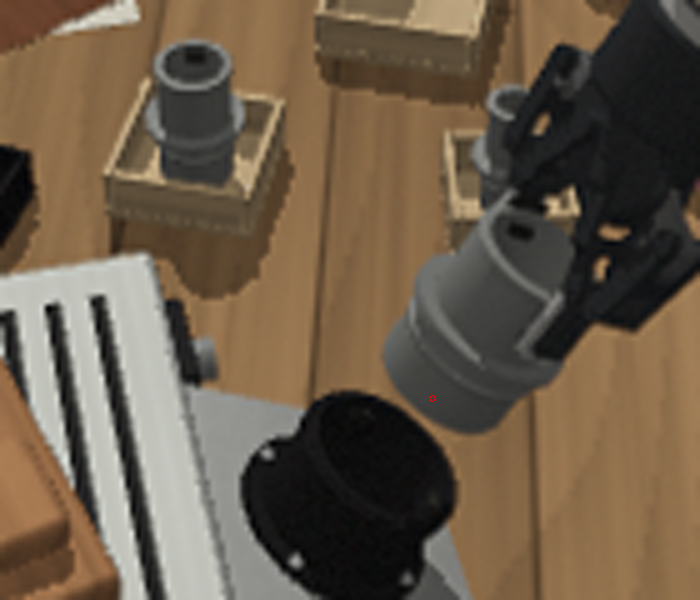

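The large reducer is free and the socket is empty. Next I carry it upright over the large box.

Emit:
{"api": "drive_tool", "payload": {"series": [[[-0.4,-0.5,-0.04],[3.5,5.9,-0.9]],[[-0.3,-0.56,-0.03],[3.4,5.9,-0.9]],[[-0.25,-0.57,-0.02],[3.5,5.9,-0.9]],[[-0.24,-0.57,-0.02],[3.4,5.9,-0.9]],[[-0.2,-0.58,0],[3.5,6,-0.9]]]}}

```text
time: 19.2
eef_pos: [0.4615, -0.0311, 0.2722]
tcp_rot: [0.001, 0.711, -0.005, 0.703]
contact_force: [-0.2, -0.2, -0.9]
opening: 0.693
```

```bash
python3 - <<'E'
from h import *
plan([.5204,-.3368,.25],fr([0,0,-1],[.2,.98,0]),vmax=.045)
E
```

```text
t19.20 p [ 0.4615 -0.0311  0.2722] x [-0.012 -0.005 -1.   ] y [ 0.009  1.    -0.005] F [-0.2 -0.2 -0.9] op 0.693 q [-0.28 -0.22  2.04 -0.01  1.33 -1.84]
[[[0.07, -0.87, 0.18], [1.6, -0.1, 0.0]], [[0.07, -0.87, 0.2], [1.6, -0.1, 0.1]], [[0.06, -0.86, 0.22], [1.6, -0.1, 0.0]], [[0.06, -0.85, 0.25], [1.6, -0.1, 0.1]], [[0.06, -0.85, 0.27], [1.5, -0.1, 0.0]]]
left mm,deg [ 17.1 -87.3  -6.6] 3.127481593418796
```

Emit:
{"api": "drive_tool", "payload": {"series": [[[0.07,-0.87,0.18],[1.6,-0.1,0]],[[0.07,-0.87,0.2],[1.6,-0.1,0]],[[0.06,-0.86,0.22],[1.6,-0.1,0]],[[0.06,-0.85,0.25],[1.6,-0.1,0]],[[0.06,-0.85,0.27],[1.5,-0.1,0]]]}}

```text
time: 19.7
eef_pos: [0.5079, -0.2581, 0.2643]
tcp_rot: [0.05, 0.701, -0.057, 0.709]
contact_force: [1.2, 0.0, -0.8]
opening: 0.693
```

```bash
python3 - <<'E'
from h import *
plan([.5204,-.3368,.18],fr([0,0,-1],[.2,.98,0]),vmax=.04)
E
```

```text
t19.70 p [ 0.5079 -0.2581  0.2643] x [ 0.011 -0.011 -1.   ] y [ 0.15   0.989 -0.009] F [ 1.2  0.  -0.8] op 0.693 q [-0.65  0.03  1.83 -0.    1.27 -2.07]
[[[0.57, -0.5, 0.15], [1.0, 0.3, 0.2]], [[0.57, -0.5, 0.17], [0.9, 0.2, 0.2]], [[0.56, -0.5, 0.17], [1.0, 0.3, 0.1]]]
left mm,deg [ 0.2 -0.1  0.1] 0.050608351041801565
```

Emit:
{"api": "drive_tool", "payload": {"series": [[[0.5,-0.5,0.15],[1,0.3,0.2]],[[0.57,-0.5,0.17],[0.9,0.2,0.2]],[[0.57,-0.5,0.17],[1,0.3,0.1]],[[0,0,0],[0,0,0]]]}}

```text
time: 20.1
eef_pos: [0.5216, -0.3483, 0.1837]
tcp_rot: [0.073, 0.7, -0.077, 0.706]
contact_force: [0.1, 0.5, -1.6]
opening: 0.692
```

```bash
python3 - <<'E'
from h import *
plan([.5204,-.3368,.12],fr([0,0,-1],[.2,.98,0]),vmax=.03)
b=np.array([.5204,-.3368,.006])
shot('side','s17',(210,90,330,210),5,[b,b+[0,0,.03]])
E
```

```text
t20.10 p [ 0.5216 -0.3483  0.1837] x [ 0.007 -0.007 -1.   ] y [ 0.211  0.978 -0.006] F [ 0.1  0.5 -1.6] op 0.692 q [-0.75  0.23  1.76 -0.    1.15 -2.11]
[[[0.42, 0.08, -0.03], [-0.2, 0.2, 0.1]], [[0.43, 0.07, -0.03], [-0.2, 0.1, 0.1]], [[0.42, 0.08, -0.02], [-0.2, 0.2, 0.1]]]
left mm,deg [ 0.  -0.2 -0.1] 0.03696077006001762
```

View pics/s17.png

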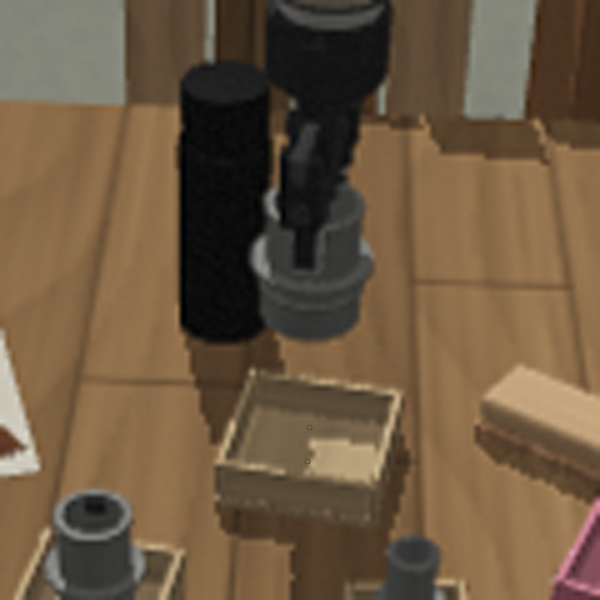

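Emit:
{"api": "drive_tool", "payload": {"series": [[[0.42,0.08,-0.03],[-0.2,0.2,0.1]],[[0.42,0.08,-0.03],[-0.2,0.1,0.1]],[[0.42,0.08,-0.03],[-0.2,0.2,0.1]],[[0,0,0],[0,0,0]]]}}

```text
time: 20.55
eef_pos: [0.5245, -0.3352, 0.1293]
tcp_rot: [0.068, 0.699, -0.073, 0.708]
contact_force: [0.3, 0.5, -1.8]
opening: 0.688
```

```bash
python3 - <<'E'
from h import *
plan([.5204,-.3368,.075],fr([0,0,-1],[.2,.98,0]),vmax=.015)
shot('side','s18',(210,90,330,210),5,[])
E
```

```text
t20.55 p [ 0.5245 -0.3352  0.1293] x [ 0.012 -0.009 -1.   ] y [ 0.198  0.98  -0.006] F [ 0.3  0.5 -1.8] op 0.688 q [-0.73  0.28  1.8   0.    1.04 -2.1 ]
[[[0.27, -0.01, -0.02], [0.0, 0.2, 0.1]], [[0.27, -0.01, -0.02], [0.0, 0.2, 0.1]], [[0.27, -0.01, -0.02], [0.1, 0.2, 0.1]], [[0.28, -0.01, -0.02], [0.0, 0.2, 0.1]]]
left mm,deg [-0.2 -0.1  0.2] 0.05275592583933525
```

View pics/s18.png

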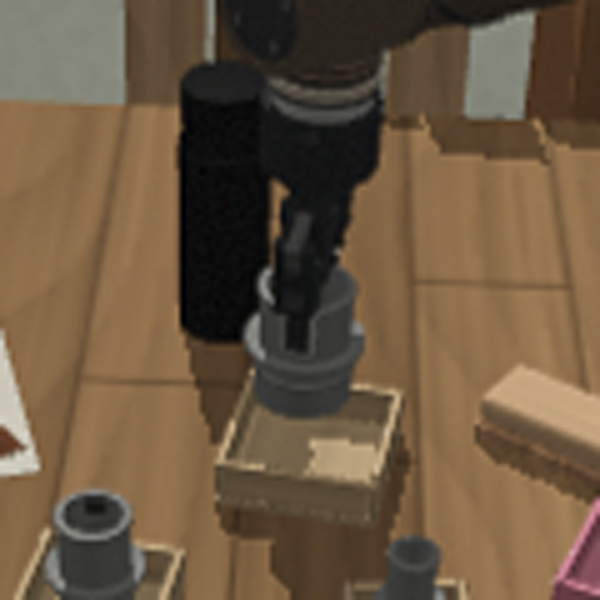

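Emit:
{"api": "drive_tool", "payload": {"series": [[[0.27,-0.02,-0.05],[0,0.2,0.1]],[[0.27,-0.02,-0.04],[0,0.2,0.1]],[[0.27,-0.01,-0.04],[0,0.2,0.1]],[[0.2,-0.01,-0.02],[0,0.2,0.1]],[[0,0,0],[0,0,0]]]}}

```text
time: 21.1
eef_pos: [0.5208, -0.3404, 0.0838]
tcp_rot: [0.067, 0.7, -0.073, 0.708]
contact_force: [-0.3, 0.7, -1.1]
opening: 0.698
```

```bash
python3 - <<'E'
from h import *
plan([.5204,-.3368,.0695],fr([0,0,-1],[.2,.98,0]),vmax=.015)
shot('side','s19',(210,90,330,210),5,[])
E
```

```text
t21.10 p [ 0.5208 -0.3404  0.0838] x [ 0.011 -0.009 -1.   ] y [ 0.197  0.98  -0.006] F [-0.3  0.7 -1.1] op 0.698 q [-0.74  0.34  1.82  0.    0.97 -2.12]
[[[0.29, 0.07, -0.03], [0.2, 0.7, 0.4]]]
left mm,deg [0.2 0.  0.2] 0.042459357822660644
```

View pics/s19.png

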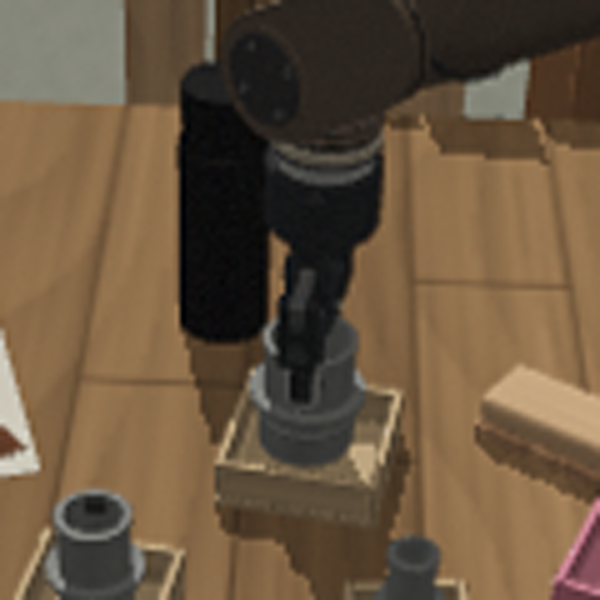

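Emit:
{"api": "drive_tool", "payload": {"series": [[[0.14,0.05,-0.02],[0.1,0.5,0.3]],[[0.1,0.02,-0.01],[0,0,0]],[[0,0,0],[0,0,0]]]}}

```text
time: 21.45
eef_pos: [0.5209, -0.3373, 0.0721]
tcp_rot: [0.07, 0.702, -0.072, 0.705]
contact_force: [-0.4, 0.1, -0.9]
opening: 0.695
```

```bash
python3 - <<'E'
from h import *
plan([.5204,-.3368,.0695],fr([0,0,-1],[.2,.98,0]),vmax=.015)
E
```

```text
t21.45 p [ 0.5209 -0.3373  0.0721] x [ 0.004 -0.003 -1.   ] y [ 0.199  0.98  -0.002] F [-0.4  0.1 -0.9] op 0.695 q [-0.74  0.35  1.83  0.    0.95 -2.11]
[[[0.05, 0.01, -0.01], [0.0, 0.3, 0.1]]]
left mm,deg [-0.1 -0.1 -0.1] 0.05062825982346135
```

Emit:
{"api": "drive_tool", "payload": {"series": [[[0.06,0.01,-0.01],[0,0.3,0.1]],[[0.04,0,0],[0,0,0]],[[0,0,0],[0,0,0]]]}}

```text
time: 21.75
eef_pos: [0.5212, -0.337, 0.0679]
tcp_rot: [0.07, 0.703, -0.071, 0.704]
contact_force: [0.8, -1.7, -1.5]
opening: 0.694
```

Emit:
{"api": "drive_tool", "payload": {"series": [[[0.04,0,0],[0,0,0]],[[0,0,0],[0,0,0]]]}}

```text
time: 21.95
eef_pos: [0.522, -0.3375, 0.0683]
tcp_rot: [0.07, 0.703, -0.071, 0.704]
contact_force: [0.1, 0.2, -1.3]
opening: 0.692
```

Emit:
{"api": "drive_tool", "payload": {"series": [[[0,0,0],[0,0,0]],[[0,0,0],[0,0,0]],[[0,0,0],[0,0,0]],[[0,0,0],[0,0,0]]], "grip": 1}}

```text
time: 22.35
eef_pos: [0.5227, -0.3383, 0.069]
tcp_rot: [0.07, 0.702, -0.072, 0.705]
contact_force: [0.1, 0.8, -0.1]
opening: 1.0
```

Emit:
{"api": "drive_tool", "payload": {"series": [[[-0.2,0,0],[0,0,0]],[[-0.4,0,0],[0,0,0]],[[-0.6,0,0],[0,0,0]],[[-0.8,0,0],[0,0,0]],[[-0.8,0,0],[0,0,0]]]}}

```text
time: 22.85
eef_pos: [0.5188, -0.3349, 0.2068]
tcp_rot: [0.073, 0.707, -0.068, 0.7]
contact_force: [0.8, -0.2, 0.0]
opening: 0.997
```

Emit:
{"api": "drive_tool", "payload": {"series": [[[-0.5,0,-0.7],[0,0,0]],[[-0.3,0,-0.7],[0,0,0]],[[-0.2,0,-0.5],[0,0,0]],[[0,0,0],[0,0,0]],[[0,0,0],[0,0,0]]]}}

```text
time: 23.35
eef_pos: [0.4266, -0.3186, 0.2729]
tcp_rot: [0.067, 0.701, -0.073, 0.707]
contact_force: [-0.9, -0.5, -0.6]
opening: 0.997
```

```bash
python3 - <<'E'
from h import *
plan([.4,-.3368,.25],fr([0,0,-1],[.2,.98,0]))
shot('side','s20',(110,80,370,320),3,[])
shot('top','t20',(70,70,440,320),2,[])
E
```

```text
t23.35 p [ 0.4266 -0.3186  0.2729] x [ 0.008 -0.009 -1.   ] y [ 0.198  0.98  -0.008] F [-0.9 -0.5 -0.6] op 0.997 q [-0.83 -0.06  1.9  -0.    1.29 -2.2 ]
[[[0.46, -0.46, -0.45], [0.1, 0.5, 0.4]]]
left mm,deg [-0.2  0.1  0.1] 0.05005900843833665
```

View pics/s20.png

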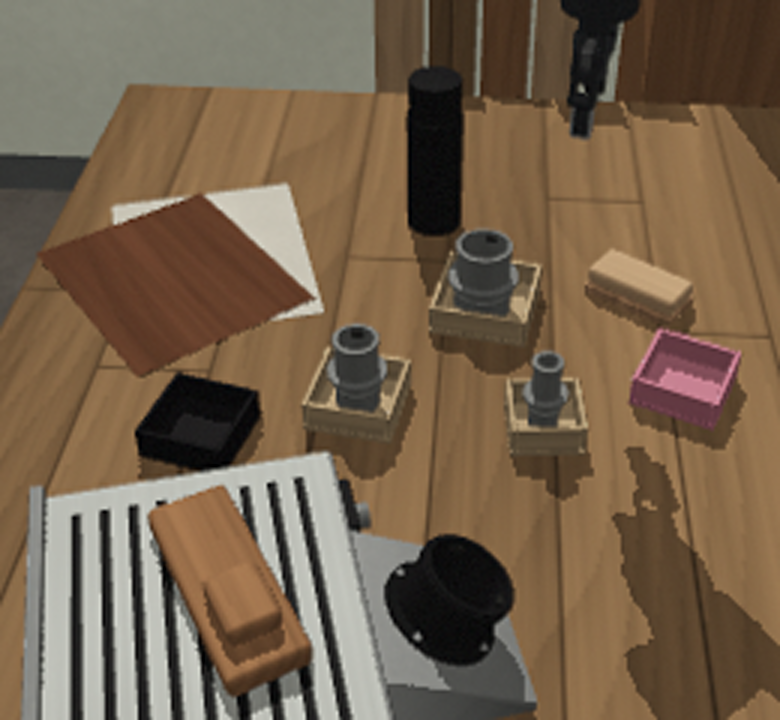

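View pics/t20.png

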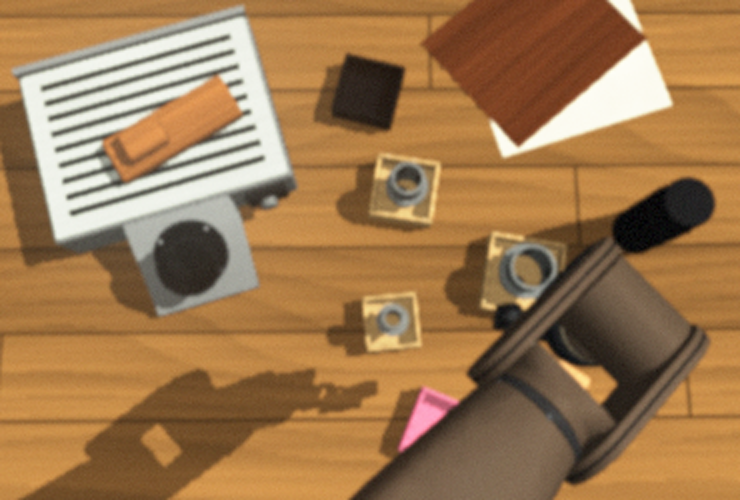

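```bash
python3 - <<'E'
from h import *
a=np.load('side0.npz')['img'].astype(int); b=ctrl.read_camera('side')['img'].astype(int)
for n,(x0,y0,x1,y1) in dict(workpiece=(155,238,220,312),flask=(242,100,268,162),block=(302,160,344,190),black=(152,202,200,240),pink=(316,188,360,224)).items():
    print(n,np.abs(a-b)[y0:y1,x0:x1].mean().round(2))
s=ctrl.get_state(); print(s['time'],np.abs(s['dq']).max(),np.round(s['contact_force'],1))
ctrl.sign_off()
E
```

```text
workpiece 4.55
flask 3.39
block 4.48
black 3.18
pink 4.26
23.5 0.014874819899175907 [-0.  -0.4 -1. ]
the job is handed in; nothing more can be done
```

I pulled the small, medium and large reducers out of the socket and out of each other, in that order. Each one now stands upright, neck up, in the plywood box of its size. I handed the job in at about 23.5 s of the 72 s allowed.

- **Last pictures:** both camera views show the three reducers upright in their boxes and the socket empty. The gripper was open and about 0.2 m above the bench, touching nothing.
- **Bystanders:** the workpiece, flask, sanding block and the black and pink boxes show no visible shift. The picture difference from the start was only 3 to 5 grey levels, which I took as noise and shadow; I set no threshold for it.
- **Measurements:** the measured socket lean came out at 29.3° against the stated 30°. I used an axis very near the stated angle, and the necks lay on it in both views to about 1 to 2 pixels.
- **In doubt:** the force readings were too noisy to show each reducer landing on its box floor. I judged that from the tool height instead, and for the medium and large also from the tool no longer going down. The pictures after letting go show all three standing.

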